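# Hold the gear-case cover over its screw holes

## Task

Pull the black dust plug out of the gear case and set it down in the steel parts tray, then pick up the loose cover by its rib, turn it to match the case and hold it level about 15 mm above the case's top face, with all its holes in line with the threaded holes below, so that I can start the screws. Finish while holding it still in the gripper, in the air: do not let the cover touch the case, put it down or let go, and leave the screw dish, brush and grease tin where they are.

Things in the scene. Friction and masses are not known exactly. Their poses are not given: they have to be found in the camera images.
- case: Cast-aluminium gear case, open side up, on a steel work plate 186 x 112 x 10 mm fixed to the bench. From above it has the cover's pear outline: round ends of radius 42 mm at local x = -28 mm and 28 mm at x = +42 mm, plus six screw ears. Flat top face at local z = 90 mm. Origin: underside, on the bench, at the pear's balance point; x points to the small end, z up. Turned up to 30 degrees either way.
- case_bore (a point): Centre of the mouth of the big bearing bore (56 mm wide) in the case's top face, at the case's local (-28, 0, 90) mm; axes as the case's. The dust plug sits in it at the start.
- case_hole_wide (a point): Mouth of one of the six threaded holes (10 mm), at the big end, in the top face, at the case's local (-73, 26, 90) mm; axes as the case's. The six lie at local (x, y) = (-15, 50), (-73, 26), (-73, -26), (-15, -50), (73, -22), (73, 22) mm.
- case_hole_narrow (a point): Mouth of one threaded hole at the small end, in the case's top face, at the case's local (73, -22, 90) mm; axes as the case's.
- cover: Loose cover, pear-shaped aluminium casting, 0.35 to 0.6 kg, lying flat, underside down, left or right of the case, turned up to 70 degrees either way: plate 8 mm thick, 174 mm long (local x -87 to +87), 128 mm wide, with six round ears (radius 14, 10 mm thick). Origin: underside, at the balance point; x points to the small end, z up. It matches the case when both origins and both x axes coincide seen from above.
- cover_rib (a point): Middle of the top edge of the cover's upright lifting rib, at the cover's local (0, 0, 43) mm, axes as the cover's. The rib runs along local x: 96 mm long (x -48 to +48), 12 mm thick, standing 35 mm above the plate's upper side; beside it near its two ends the plate swells to 12 mm. Grip it across the 12 mm, at its middle, where the cover balances.
- cover_hole_wide (a point): Centre, on the underside, of one of the cover's six plain 14 mm through holes, at the big end, at the cover's local (-73, 26, 0) mm; belongs over case_hole_wide. The six have the same local (x, y) as the case's threaded holes.
- cover_hole_narrow (a point): Centre of one through hole at the cover's small end, on its underside, at the cover's local (73, -22, 0) mm; belongs over case_hole_narrow.
- plug: Black plastic dust plug, 45 g, loose in the big bearing bore: round stub 51 mm wide, 12 mm deep in the bore; brim 66 mm wide, 4 mm thick, resting on the top face; on it an upright pull tab 32 mm long (local x), 10 mm thick (local y), 26 mm high, its top 42 mm above the stub's underside. Origin: centre of the stub's underside; z up. Lift it 12 mm straight up to clear the bore.
- tray: Shallow empty sheet-steel parts tray, 200 mm (local x) by 150 mm (local y), 30 mm high, walls and floor 3 mm thick, fixed to the bench. Origin: centre of its underside; z up.
- dish: Bystander: round steel dish, 116 mm wide and 26 mm high, holding the six screws. Origin: centre of its underside.
- brush: Bystander: wooden wash brush lying on its back, about 200 mm long and 38 mm high. Origin: underside, near the middle.
- tin: Bystander: round grease tin with its lid on, 84 mm wide and 62 mm high. Origin: centre of its underside.

How it is judged (in metres and radians):
On the way, in this order (a step that is already met when the one before it is completed fails the run):
1. the dust plug lies at rest in the parts tray, let go (x of plug in the frame of tray between -0.08 and 0.08 m and y of plug in the frame of tray between -0.055 and 0.055 m and height (world z) of plug below 0.04 m and linear speed of plug below 0.02 m/s and contact force between the fingers and plug below 0.1 N), for 0.2 s.
2. the cover is lifted off the bench in the gripper (height (world z) of cover above 0.03 m and contact force between the fingers and cover above 1 N), for 0.2 s.
At the end, for the whole second after the job is handed in: The gripper holds the cover still (under 10 mm/s) and level (within 4 degrees), carried by nothing else, its underside 7 to 23 mm above the case's top face, the hole at each end within 3.5 mm of straight above its threaded hole; the plug lies at rest in the tray, let go (horizontal distance between cover_hole_wide and case_hole_wide below 0.0035 m and horizontal distance between cover_hole_narrow and case_hole_narrow below 0.0035 m and z of cover_hole_wide in the frame of case_hole_wide between 0.007 and 0.023 m and z of cover_hole_narrow in the frame of case_hole_narrow between 0.007 and 0.023 m and angle between cover's own z axis and vertical below 0.07 rad and linear speed of cover below 0.01 m/s and contact force between the fingers and cover above 1 N and contact force between cover and case below 0.1 N and contact force between cover and plug below 0.1 N and contact force between cover and tray below 0.1 N and x of plug in the frame of tray between -0.08 and 0.08 m and y of plug in the frame of tray between -0.055 and 0.055 m and height (world z) of plug below 0.04 m and linear speed of plug below 0.02 m/s); the arm keeps its last pose, push and grip.
It fails at once if the cover touches the case (contact force between cover and case above 0.5 N).
It fails at once if the plug is dropped from more than a hand's breadth instead of set down (linear speed of plug above 1.2 m/s and contact force between the fingers and plug below 0.05 N).
It fails at once if the screw dish is moved (distance of dish from where it was at the start of the episode above 0.03 m).
It fails at once if the brush is moved (distance of brush from where it was at the start of the episode above 0.03 m).
It fails at once if the grease tin is moved (distance of tin from where it was at the start of the episode above 0.03 m).
It also fails if it takes over 62 s, if anything falls off the work surface, if the arm or the gripper's body presses on something with over 40 N, if the wrist force passes 120 N, or if a joint passes its speed limit or range.

## Robot

A 7-joint arm with a two-finger parallel gripper is mounted at the origin on the work surface. World frame = base frame: x ahead of the robot, y to its left, z up, the work surface at z = 0. Lengths are in mm, angles in rad, forces in N, time in s.
With the tool pointing down it reaches from about 425 to 925 mm from the base axis. Payload 6.8 kg.
Tool frame: the origin (TCP) lies at the very end of the fingers, on their centre line; the grasp point (between the pads) lies 19 mm behind it; z points along the fingers, y is the direction in which the jaws open and shut (so a half turn about z gives the same grasp; the last joint's range is limited). The gripper opens to 85 mm and grips with 20 to 120 N. Pads are 22 mm wide; open, the fingers measure 114 mm over their backs; the gripper's body (76 mm by 85 mm) begins 54 mm behind the grasp point. The pads swing forward as they close: fully open they stand 13 mm farther back than shut.
Start: joints at [1.108, 0.477, 0.022, 1.555, -0.011, 1.109, -0.083], TCP at [234.507, -632.972, 231.308] pointing down, gripper open.
Joint ranges: [-2.96, 2.96], [-0.34, 2.1], [-1.41, 1.46], [0.24, 2.44], [-1.37, 4.51], [0.17, 1.92], [-2.96, 2.96]. Speed limits (rad/s): [2.39, 2.39, 3.14, 3.14, 3.14, 3.14, 3.14].

## Interface

Orientations are given as [roll, pitch, yaw] about the fixed x, y, z axes, in that order (R = Rz(yaw) Ry(pitch) Rx(roll)).
In Python, from workcell import robot, get_image, camera_info, workorder gives the robot as it stands.
- The arm moves only by the shell command python3 -m jog 'ROWS' [OPENING]. ROWS is JSON, a list of rows, each an object with "travel": the shift along the tool's x, y, z in m, a list of three; "rotation": the turn, a rotation vector about the tool's x, y, z in rad, a list of three. A call has 1 to 10 rows; each row shifts and turns the commanded pose from where the row before left it, along the tool's axes as they then stand; what a row does not reach is not made up. A row lasts 1/12 s, in which the tool goes at most 41.7 mm and 7.16 degrees, less where a joint would pass 70% of its speed; a pose out of reach is approached as far as the arm can. A call with a gripper value outside its range is refused whole. OPENING is the finger opening in m, from 0 to 0.0854, set as the call begins (- or left out, the last holds). The fingers move at their own pace and stop on an object; the grip force is fixed at half the most. Time passes only in rows, so rows that do not move let the fingers close. It gives the time, the measured TCP pose, the force and the opening at its end, in the units of the state.
- robot.observe(): the state, without advancing time (a new reading comes with each control period).
- get_image(name): name is "scene" or "side" or "wrist"; returns the picture (480x640x3 uint8, blue, green, red); there is no depth.
- camera_info(name): a dict with "mtx" (3x3 intrinsics, pixels), "xyz" and "rotation" of the camera in the world. Camera axes: x right, y down, z forward; pixel columns grow to the right and rows downward; lengths in mm; the calibration is good to about 2 mm. A picture is of the moment at which its call begins: read the wrist's pose just before it. camera_info takes no time and is no camera call; for the wrist camera it gives the pose at the moment of the call.
- workorder.finish_job(): hands the job in, once; it reports no verdict.
The state is a dict: "t": time; "joints": joint angles; "qd": joint speeds; "effort": joint torques, N m; "ee_pos": TCP position; "ee_rot": TCP orientation; "wrist_force": force on the tool from outside, world axes, zero at the start; "torque": the same for the moment, N m; "width": finger opening in mm.
Only numpy, scipy, OpenCV 4.12 (cv2) and the standard library are available. Lean on these libraries where they do the work, as an engineer would, in place of code of your own. Each camera call takes 0.05 s, during which the arm holds its last target.

## Working session

There is one attempt and no reset: what is moved stays moved. The work goes in short steps, Python scripts to look and compute and a shell command to move; the robot and the scene stay as the last step left them, time stands still between calls to the robot, and variables do not carry over. Pictures are saved under pics/ and viewed, and the job is handed in when it is done.

```bash
ls; mkdir -p pics; python3 - <<'E'
from workcell import robot,get_image,camera_info
import cv2
print(robot.observe())
for n in("scene","side","wrist"):
    print(n,camera_info(n)); cv2.imwrite(f"pics/{n}0.png",get_image(n))
E
```

```text
pics
{'t': 0.0, 'joints': array([ 1.10789687,  0.47783046,  0.02233852,  1.55647596, -0.01148631,
        1.10929931, -0.08310433]), 'qd': array([ 2.19739118e-05, -3.20097925e-04, -7.76412512e-04,  6.18943955e-04,
       -7.81151808e-04, -4.97237219e-04,  1.48898747e-03]), 'effort': array([-4.34534559e-04, -5.96453190e+01,  1.60747111e+00, -2.81195927e+01,
        1.24726858e-02,  9.38207289e-03, -1.42107348e-05]), 'ee_pos': array([ 234.26713548, -632.39581855,  230.29500232]), 'ee_rot': array([-3.13971406e+00,  1.53261759e-04,  3.54823809e-01]), 'wrist_force': array([-1.09623013, -0.1320115 ,  0.5295151 ]), 'torque': array([ 0.02482466, -0.01326683, -0.01951286]), 'width': 85.31902150949034}
scene {'mtx': array([[555.96263249,   0.        , 308.3045485 ],
       [  0.        , 555.96263249, 242.91614518],
       [  0.        ,   0.        ,   1.        ]]), 'xyz': array([1368.17071182,  742.92125712,  845.49732612]), 'rotation': array([-2.19750178,  0.00836963,  2.29003169])}
side {'mtx': array([[490.15271574,   0.        , 308.17409074],
       [  0.        , 490.15271574, 239.87108959],
       [  0.        ,   0.        ,   1.        ]]), 'xyz': array([ 235.98546764,  749.59332379, 1063.71911535]), 'rotation': array([-2.46358599, -0.00864445, -2.69232421])}
wrist {'mtx': array([[372.40994539,   0.        , 321.98700877],
       [  0.        , 372.40994539, 240.98014737],
       [  0.        ,   0.        ,   1.        ]]), 'xyz': array([ 304.27134033, -605.85039479,  371.62611952]), 'rotation': array([ 2.84394199e+00,  8.65402911e-04, -1.21587535e+00])}
```

View pics/scene0.png

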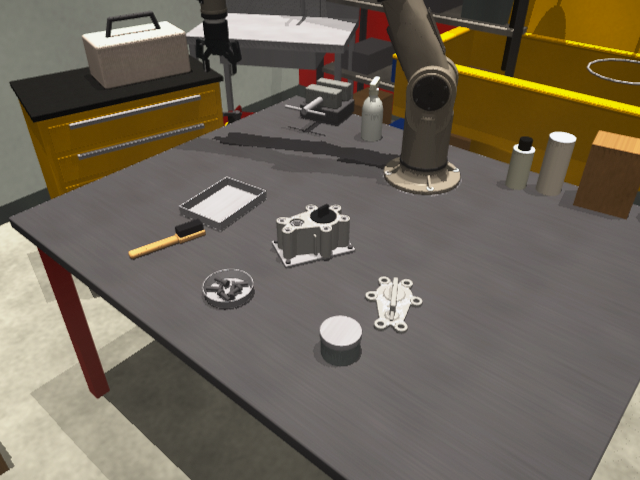

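View pics/side0.png

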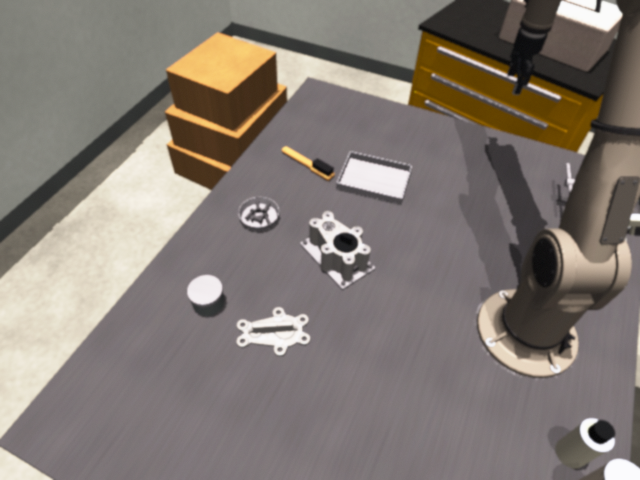

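View pics/wrist0.png

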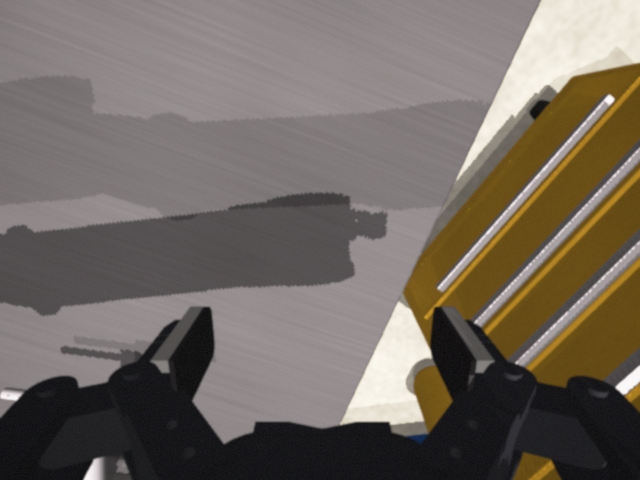

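The scene view shows the tray at (223,203), the case with its plug at (315,230), the cover at (394,303), the brush at (165,240), the dish at (229,289) and the tin at (341,338). I'll zoom in on the case and cover.

```bash
cat > h.py <<'E'
import numpy as np,cv2
from scipy.spatial.transform import Rotation as R
from scipy.optimize import least_squares
def cam(ci):
    return np.array(ci["mtx"]),np.array(ci["xyz"],float),R.from_euler('xyz',ci["rotation"]).as_matrix()
def proj(c,P):
    K,t,Rm=c; p=(np.atleast_2d(P)-t)@Rm; p=p@K.T; return p[:,:2]/p[:,2:]
def ray(c,uv,z):
    K,t,Rm=c; d=Rm@np.linalg.inv(K)@np.array([uv[0],uv[1],1.]); return t+d*(z-t[2])/d[2]
def T(p,L):
    x,y,a=p; L=np.atleast_2d(L).astype(float); c,s=np.cos(a),np.sin(a)
    return np.c_[x+c*L[:,0]-s*L[:,1],y+s*L[:,0]+c*L[:,1],L[:,2]]
def fit(obs,p0):
    # obs: list of (cam, local pts Nx3, pixels Nx2)
    f=lambda p:np.concatenate([(proj(c,T(p,L))-np.array(uv)).ravel() for c,L,uv in obs])
    r=least_squares(f,p0,loss='soft_l1'); return r.x,f(r.x)
H=[(-15,50),(-73,26),(-73,-26),(-15,-50),(73,-22),(73,22)]
E
python3 - <<'E'
import cv2
a=cv2.imread('pics/scene0.png');b=cv2.imread('pics/side0.png')
def crop(im,x,y,w,h,k,n):cv2.imwrite(n,cv2.resize(im[y:y+h,x:x+w],None,fx=k,fy=k,interpolation=cv2.INTER_CUBIC))
crop(a,260,190,100,80,8,'pics/s_case.png')
crop(a,355,265,80,75,8,'pics/s_cover.png')
crop(b,290,200,100,90,6,'pics/d_case.png')
crop(b,225,295,100,65,8,'pics/d_cover.png')
E
```

```text
(no output)
```

View pics/s_case.png

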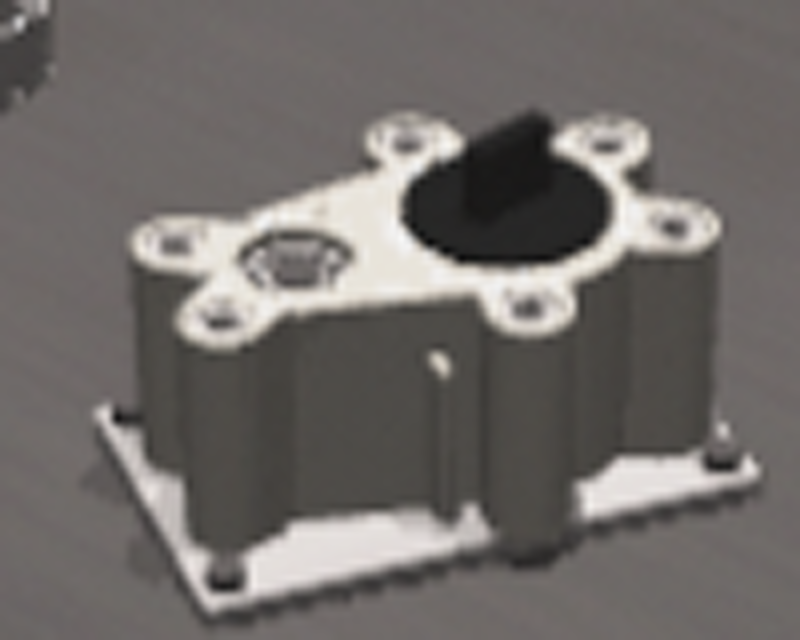

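View pics/s_cover.png

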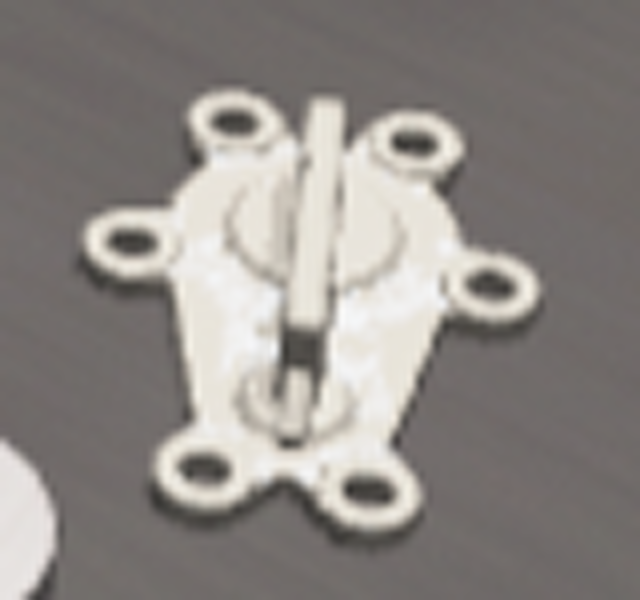

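View pics/d_case.png

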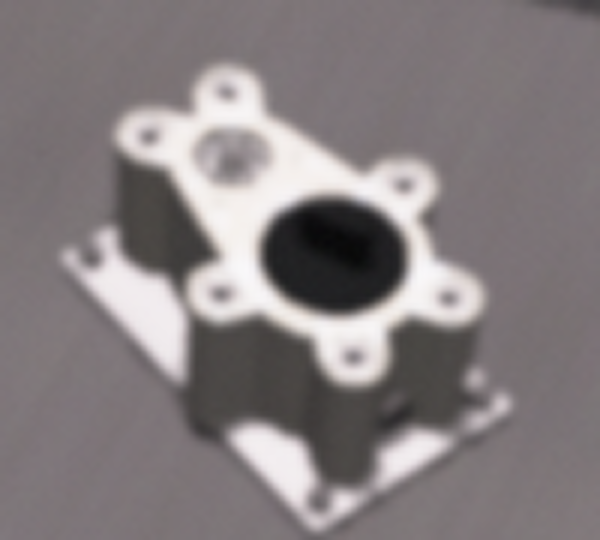

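View pics/d_cover.png

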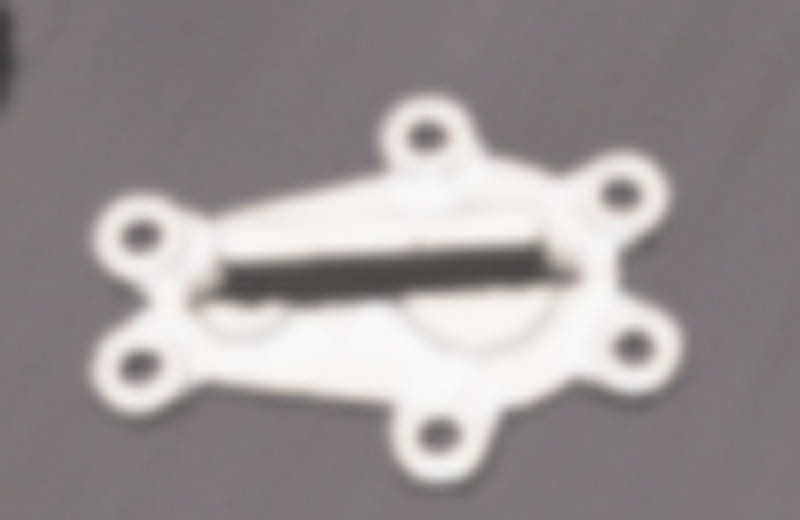

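```bash
cat > m1.py <<'E'
from h import *
from workcell import camera_info
S=cam(camera_info("scene"));D=cam(camera_info("side"))
def un(l,x,y,k): return [((a+.5)/k-.5+x,(b+.5)/k-.5+y) for a,b in l]
cs=un([(407,140),(606,142),(673,228),(529,308),(221,319),(176,243)],260,190,8)
cd=un([(404,185),(450,298),(353,356),(221,292),(149,136),(227,93)],290,200,6)
vs=un([(236,122),(412,143),(491,287),(369,490),(205,467),(132,241)],355,265,8)
vd=un([(427,136),(621,194),(634,347),(438,436),(139,367),(142,237)],225,295,8)
E
python3 - <<'E'
from m1 import *
np.set_printoptions(precision=1,suppress=True)
for n,c,l,z in(("case s",S,cs,90),("case d",D,cd,90),("cov s",S,vs,10),("cov d",D,vd,10)):
    print(n); print(np.array([ray(c,p,z)[:2] for p in l]))
for uv in [(325,332)]: print(ray(S,(341,330),62))
print('dish',ray(S,(229,287),13),'tray',[ray(S,p,30)[:2] for p in((180,206),(222,180),(266,193),(223,221))],[ray(D,p,30)[:2] for p in((347,152),(411,162),(404,200),(337,187))])
E
```

```text
case s
[[466.9 -47.6]
 [426.8   1.3]
 [451.9  48.2]
 [514.4  42.4]
 [578.8 -24.1]
 [557.6 -62.7]]
case d
[[469.2 -44.5]
 [428.5   4.3]
 [453.3  50.2]
 [516.   43.7]
 [580.1 -21.2]
 [559.8 -59.3]]
cov s
[[500.2 209.5]
 [474.7 253.8]
 [513.2 304.9]
 [602.8 323.8]
 [624.  285.9]
 [562.7 217.4]]
cov d
[[564.7 218.7]
 [501.9 210.7]
 [475.7 255.4]
 [514.5 306.3]
 [604.4 325.4]
 [625.7 287.6]]
[737.  267.3  62. ]
dish [757.  -44.6  13. ] tray [array([ 625. , -388.3]), array([ 452.2, -409.2]), array([ 420.9, -256.4]), array([ 597.9, -241.4])] [array([ 634.3, -380.4]), array([ 437.3, -425.7]), array([ 404.2, -260.8]), array([ 600.2, -223.4])]
```

```bash
cat >> m1.py <<'E'
LC=[(-15,-50),(-73,-26),(-73,26),(-15,50),(73,22),(73,-22)]
LV=[(-73,-26),(-73,26),(-15,50),(73,22),(73,-22),(-15,-50)]
A=lambda l,z:np.c_[np.array(l),np.full(len(l),z)]
E
python3 - <<'E'
from m1 import *
np.set_printoptions(precision=2,suppress=True)
for o in ([(S,A(LC,90),cs)],[(D,A(LC,90),cd)],[(S,A(LC,90),cs),(D,A(LC,90),cd)]):
    p,r=fit(o,[510,-5,-.5]);print('case',p,abs(r).max())
LD=LV[-1:]+LV[:-1]
for o in ([(S,A(LV,9),vs)],[(D,A(LD,9),vd)],[(S,A(LV,9),vs),(D,A(LD,9),vd)]):
    p,r=fit(o,[550,270,.5]);print('cover',p,abs(r).max())
# image of tray
import cv2
a=cv2.imread('pics/scene0.png');cv2.imwrite('pics/s_tray.png',cv2.resize(a[165:235,170:280],None,fx=7,fy=7,interpolation=cv2.INTER_CUBIC))
E
```

```text
case [503.83  -9.38  -0.49] 0.19770811378998587
case [505.58  -6.84  -0.48] 0.26547370408505344
case [505.34  -7.78  -0.48] 0.6555729007123716
cover [549.6  267.83   0.53] 0.3026345664042651
cover [552.44 269.42   0.53] 0.30756392631064955
cover [551.51 268.93   0.53] 0.8965895842516147
```

View pics/s_tray.png

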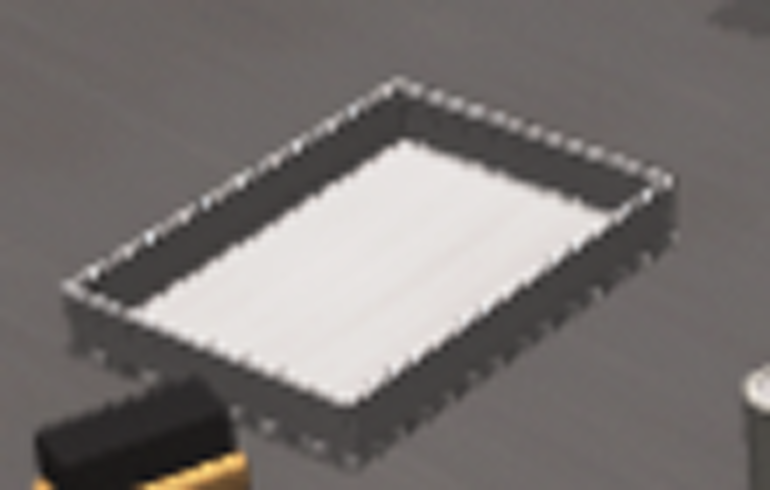

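```bash
cat >> h.py <<'E'
def plan(st,P,yaw):
    """rotation then translation, tool axes, for target TCP P (mm) world and yaw (tool down)"""
    cur=R.from_euler('xyz',st['ee_rot']); tgt=R.from_euler('xyz',[np.pi,0,yaw])
    rv=(cur.inv()*tgt).as_rotvec()
    d=np.array(P)-st['ee_pos']
    print('rot(rad, tool)',rv.round(4),'min rows',np.ceil(np.degrees(np.linalg.norm(rv))/7.1))
    print('travel after rot (m)',(tgt.inv().apply(d)/1000).round(4),'before rot',(cur.inv().apply(d)/1000).round(4),'min rows',np.ceil(np.linalg.norm(d)/41))
E
python3 - <<'E'
from m1 import *
from workcell import robot
import cv2
np.set_printoptions(precision=2,suppress=True)
t=un([(67,288),(398,82),(672,180),(350,405)],170,165,7)
w=np.array([ray(S,p,30)[:2] for p in t]);print(w,w.mean(0))
for a,b in((548,118),(475,157)):
    print(ray(S,un([(a,b)],260,190,8)[0],120))
b=cv2.imread('pics/side0.png')
cv2.imwrite('pics/d_tab.png',cv2.convertScaleAbs(cv2.resize(b[225:260,325:365],None,fx=16,fy=16,interpolation=cv2.INTER_CUBIC),alpha=3))
plan(robot.observe(),[480-60,-30,231],.355)
E
```

```text
[[ 625.62 -391.31]
 [ 428.47 -416.09]
 [ 410.89 -268.11]
 [ 608.32 -243.15]] [ 518.32 -329.67]
[464.96   8.5  120.  ]
[496.54   5.86 120.  ]
rot(rad, tool) [-0.  0. -0.] min rows 1.0
travel after rot (m) [ 0.38 -0.5  -0.  ] before rot [ 0.38 -0.5   0.  ] min rows 16.0
```

View pics/d_tab.png

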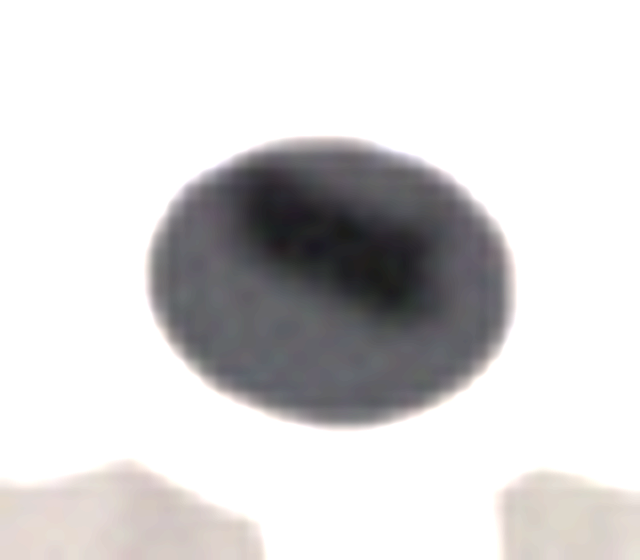

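```bash
python3 -m jog '[{"travel":[0,0,0],"rotation":[0,0,0.11]},{"travel":[0,0,0],"rotation":[0,0,0.11]},{"travel":[0,0,0],"rotation":[0,0,0.11]},{"travel":[0,0,0],"rotation":[0,0,0.105]}]' ; python3 - <<'E'
from h import *
from workcell import robot
s=robot.observe();print(s['ee_pos'],s['ee_rot'])
plan(s,[500,-300,240],-.08)
plan(s,[435,0,240],-.08)
E
```

```text
t: 0.48
ee_pos: [234.4, -632.7, 230.9]
ee_rot: [-3.141, 0.0, -0.086]
wrist_force: [-0.3, 0.3, 0.3]
width: 85.4
[ 234.40260444 -632.724945    230.87347052] [-3.14088340e+00  3.55709408e-04 -8.56750759e-02]
rot(rad, tool) [-0.0007  0.0004 -0.0057] min rows 1.0
travel after rot (m) [ 0.2382 -0.3529 -0.0091] before rot [ 0.2361 -0.3542 -0.009 ] min rows 11.0
rot(rad, tool) [-0.0007  0.0004 -0.0057] min rows 1.0
travel after rot (m) [ 0.1494 -0.6467 -0.0091] before rot [ 0.1457 -0.6476 -0.0087] min rows 17.0
```

```bash
python3 -m jog '[{"travel":[0.0225,-0.033,-0.001],"rotation":[0,0,0]},{"travel":[0.0225,-0.033,-0.001],"rotation":[0,0,0]},{"travel":[0.0225,-0.033,-0.001],"rotation":[0,0,0]},{"travel":[0.0225,-0.033,-0.001],"rotation":[0,0,0]},{"travel":[0.0225,-0.033,-0.001],"rotation":[0,0,0]},{"travel":[0.0225,-0.033,-0.001],"rotation":[0,0,0]},{"travel":[0.0225,-0.033,-0.001],"rotation":[0,0,0]},{"travel":[0.0225,-0.033,-0.001],"rotation":[0,0,0]},{"travel":[0.0225,-0.033,-0.001],"rotation":[0,0,0]},{"travel":[0.0225,-0.033,-0.001],"rotation":[0,0,0]}]'; python3 - <<'E'
from h import *
from workcell import robot,get_image,camera_info
s=robot.observe();print(s['ee_pos'],s['ee_rot'])
plan(s,[435,0,240],-.08)
cv2.imwrite('pics/w1.png',get_image('wrist'))
E
```

```text
t: 1.32
ee_pos: [486.0, -320.3, 241.3]
ee_rot: [3.142, 0.0, -0.08]
wrist_force: [0.3, -0.1, -0.7]
width: 85.5
[ 485.96234794 -320.32947335  241.3006902 ] [ 3.14157793e+00  1.74975685e-04 -8.03738369e-02]
rot(rad, tool) [ 0.      0.0002 -0.0004] min rows 1.0
travel after rot (m) [-0.0764 -0.3152  0.0013] before rot [-0.0765 -0.3152  0.0013] min rows 8.0
```

View pics/w1.png

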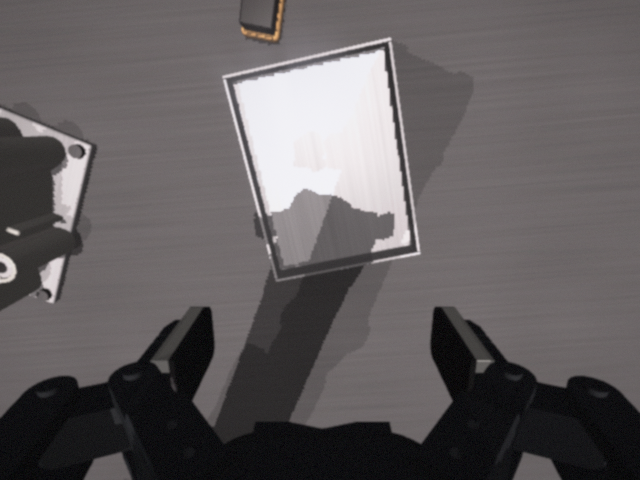

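The wrist view shows the tray with rim corners at (224,77), (390,40), (419,253) and (276,280), and the case's edge at left.

```bash
python3 - <<'E'
from h import *
from workcell import camera_info
W=cam(camera_info('wrist'))
w=np.array([ray(W,p,30)[:2] for p in((224,77),(390,40),(419,253),(276,280))]);print(w.round(1),w.mean(0))
E
python3 -m jog '[{"travel":[-0.0085,-0.035,0],"rotation":[0,0,0]},{"travel":[-0.0085,-0.035,0],"rotation":[0,0,0]},{"travel":[-0.0085,-0.035,0],"rotation":[0,0,0]},{"travel":[-0.0085,-0.035,0],"rotation":[0,0,0]},{"travel":[-0.0085,-0.035,0],"rotation":[0,0,0]},{"travel":[-0.0085,-0.035,0],"rotation":[0,0,0]},{"travel":[-0.0085,-0.035,0],"rotation":[0,0,0]},{"travel":[-0.0085,-0.035,0],"rotation":[0,0,0]},{"travel":[-0.0085,-0.035,0],"rotation":[0,0,0]},{"travel":[0,0,0],"rotation":[0,0,0]}]'; python3 - <<'E'
from h import *
from workcell import robot,get_image,camera_info
s=robot.observe();print(s['ee_pos'],s['ee_rot'])
cv2.imwrite('pics/w2.png',get_image('wrist'))
E
```

```text
[[ 615.4 -232.2]
 [ 634.4 -377.4]
 [ 441.1 -403.3]
 [ 421.7 -257.6]] [ 528.13884051 -317.63244041]
t: 2.2
ee_pos: [433.1, 4.6, 241.5]
ee_rot: [-3.14, -0.0, -0.071]
wrist_force: [-0.4, 0.7, -1.4]
width: 85.2
[433.07747939   4.63423887 241.51853088] [-3.13953826e+00 -5.37661132e-06 -7.10411905e-02]
```

View pics/w2.png

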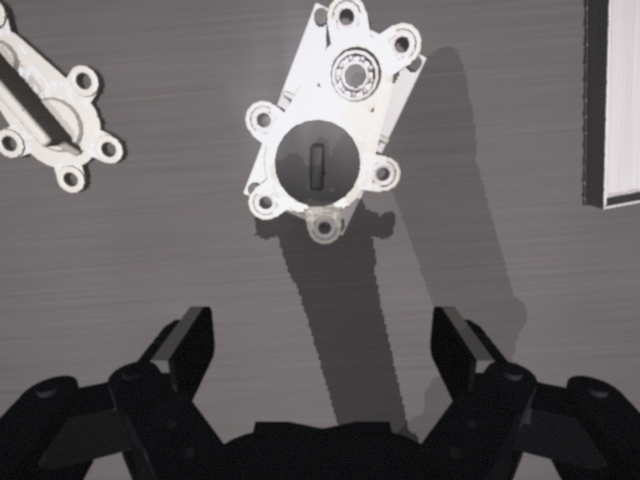

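The wrist view shows the case with its holes at (347,14), (403,43), (382,173), (325,227), (266,203) and (262,121), and the tab nearly vertical at (317,145)–(316,188). The cover is at upper left. I'll zoom in to measure.

```bash
python3 - <<'E'
import cv2
a=cv2.imread('pics/w2.png')
cv2.imwrite('pics/w2a.png',cv2.resize(a[0:250,240:420],None,fx=3.2,fy=3.2,interpolation=cv2.INTER_CUBIC)[:600*3])
cv2.imwrite('pics/w2b.png',cv2.convertScaleAbs(cv2.resize(a[115:210,265:370],None,fx=6,fy=6,interpolation=cv2.INTER_CUBIC),alpha=2))
E
```

```text
(no output)
```

View pics/w2a.png

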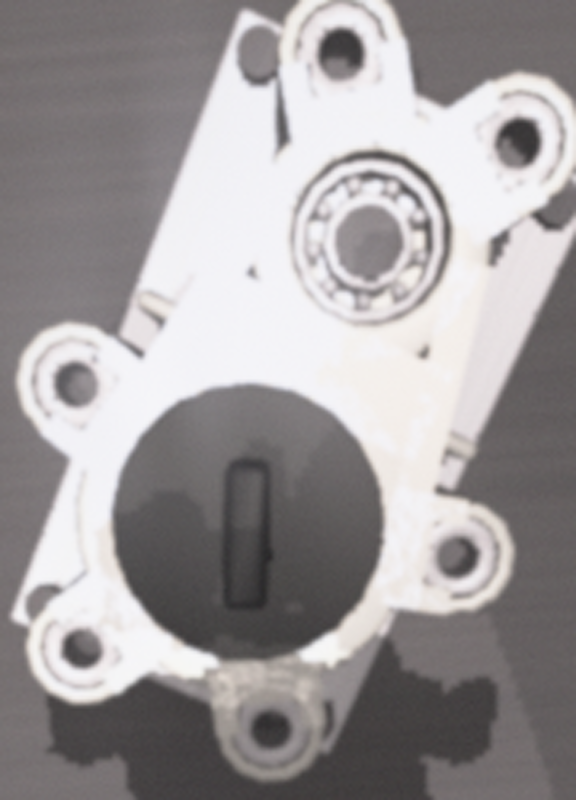

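View pics/w2b.png

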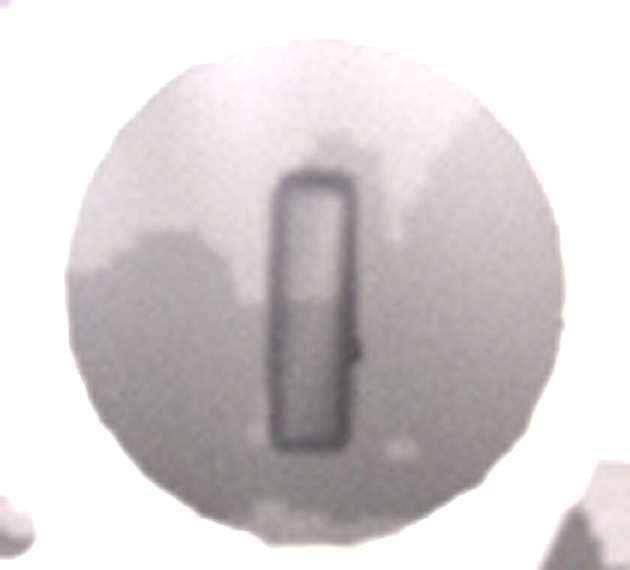

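```bash
python3 - <<'E'
from m1 import *
from workcell import camera_info,robot
np.set_printoptions(precision=2,suppress=True)
W=cam(camera_info('wrist'))
ca=un([(269,728),(83,648),(77,383),(341,53),(518,141),(459,555)],240,0,3.2)
# order by local: (269,728)? big-end-right
w=np.array([ray(W,p,90)[:2] for p in ca]);print(w)
L=[(-73,-26),(-73,26),(-15,50),(73,22),(73,-22),(-15,-50)]
print(fit([(W,A(L,90),ca)],[505,-8,-.48]))
t=un([(316,174),(311,448)],265,115,6)
q=np.array([ray(W,p,120) for p in t]);print(q,q.mean(0),np.linalg.norm(q[1]-q[0]),np.arctan2(*(q[0]-q[1])[[1,0]]))
b=un([(315,292)],265,115,6); print('brim',ray(W,b[0],94))
c=q.mean(0)
s=robot.observe();print(s['ee_pos'],s['ee_rot'])
plan(s,[c[0],c[1],130],-.09)
E
```

```text
[[430.22   0.85]
 [454.15  45.55]
 [516.59  39.58]
 [580.01 -25.58]
 [560.   -63.66]
 [470.25 -48.37]]
(array([506.22, -10.95,  -0.49]), array([ 0.76,  0.76, -0.8 ,  0.35, -0.85,  0.34,  0.12, -1.67,  1.31,
       -0.74, -0.32,  0.94]))
[[497.39   0.57 120.  ]
 [466.23   3.57 120.  ]] [481.81   2.07 120.  ] 31.295388369711866 -0.0958258388828576
brim [481.88   2.22  94.  ]
[433.66   1.29 241.46] [-3.14 -0.   -0.07]
rot(rad, tool) [-0.   -0.    0.02] min rows 1.0
travel after rot (m) [ 0.05 -0.01  0.11] before rot [ 0.05 -0.    0.11] min rows 3.0
```

```bash
python3 -m jog '[{"travel":[0.016,-0.002,0.033],"rotation":[0,0,0.02]},{"travel":[0.016,-0.002,0.033],"rotation":[0,0,0]},{"travel":[0.0155,-0.002,0.033],"rotation":[0,0,0]},{"travel":[0,0,0],"rotation":[0,0,0]},{"travel":[0,0,0],"rotation":[0,0,0]},{"travel":[0,0,0],"rotation":[0,0,0]}]'; python3 - <<'E'
from h import *
from workcell import robot,get_image,camera_info
s=robot.observe();print(s['ee_pos'],s['ee_rot'])
plan(s,[481,5,97],-.09)
cv2.imwrite('pics/w3.png',get_image('wrist'))
cv2.imwrite('pics/s3.png',cv2.resize(get_image('scene')[180:280,240:380],None,fx=5,fy=5,interpolation=cv2.INTER_CUBIC))
E
```

```text
t: 2.75
ee_pos: [482.1, -1.2, 143.0]
ee_rot: [3.141, -0.0, -0.101]
wrist_force: [-0.3, 1.3, 1.2]
width: 85.2
[482.05317894  -1.22644793 142.99765048] [ 3.14129571e+00 -1.11799546e-05 -1.01288764e-01]
rot(rad, tool) [ 0.0003 -0.     -0.0113] min rows 1.0
travel after rot (m) [-0.0016 -0.0061  0.046 ] before rot [-0.0017 -0.0061  0.046 ] min rows 2.0
```

View pics/w3.png

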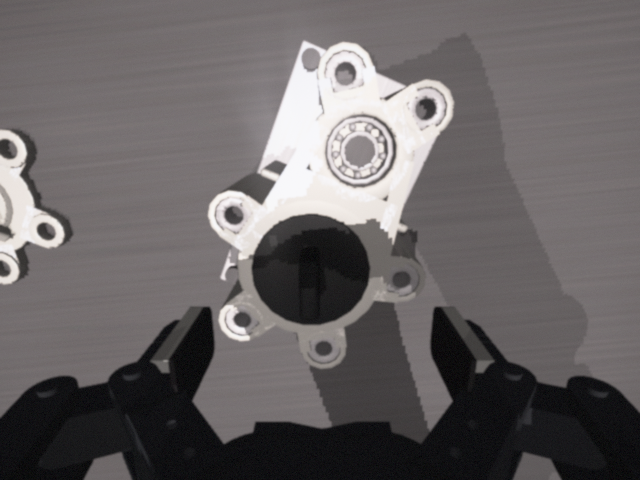

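View pics/s3.png

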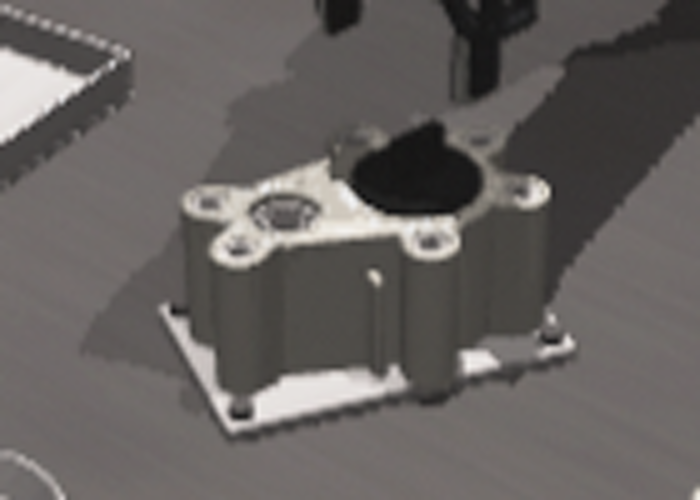

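The tab sits at column ~311 and the gripper centre at ~323, so a ~6 mm shift to +y is needed. That matches the estimate. Next I'll shift, then descend and close.

```bash
python3 -m jog '[{"travel":[-0.0015,-0.006,0.012],"rotation":[0,0,0]},{"travel":[0,0,0.017],"rotation":[0,0,0]},{"travel":[0,0,0.017],"rotation":[0,0,0]},{"travel":[0,0,0],"rotation":[0,0,0]},{"travel":[0,0,0],"rotation":[0,0,0]},{"travel":[0,0,0],"rotation":[0,0,0]}]'; python3 - <<'E'
from h import *
from workcell import robot,get_image,camera_info
s=robot.observe();print(s['ee_pos'],s['ee_rot'],s['wrist_force'])
cv2.imwrite('pics/w4.png',get_image('wrist'))
E
python3 -m jog '[{"travel":[0,0,0],"rotation":[0,0,0]},{"travel":[0,0,0],"rotation":[0,0,0]},{"travel":[0,0,0],"rotation":[0,0,0]},{"travel":[0,0,0],"rotation":[0,0,0]},{"travel":[0,0,0],"rotation":[0,0,0]},{"travel":[0,0,0],"rotation":[0,0,0]},{"travel":[0,0,0],"rotation":[0,0,0]},{"travel":[0,0,0],"rotation":[0,0,0]}]' 0
```

```text
t: 3.35
ee_pos: [482.0, 5.6, 98.0]
ee_rot: [-3.141, -0.002, -0.1]
wrist_force: [0.6, -0.2, -0.0]
width: 85.1
[482.01523985   5.63199895  97.96531524] [-3.14138410e+00 -2.48839933e-03 -1.00406632e-01] [ 0.60730038 -0.22408688 -0.02648931]
t: 4.07
ee_pos: [481.3, 5.8, 96.4]
ee_rot: [-3.142, -0.0, -0.1]
wrist_force: [0.2, 0.2, 2.9]
width: 8.7
```

View pics/w4.png

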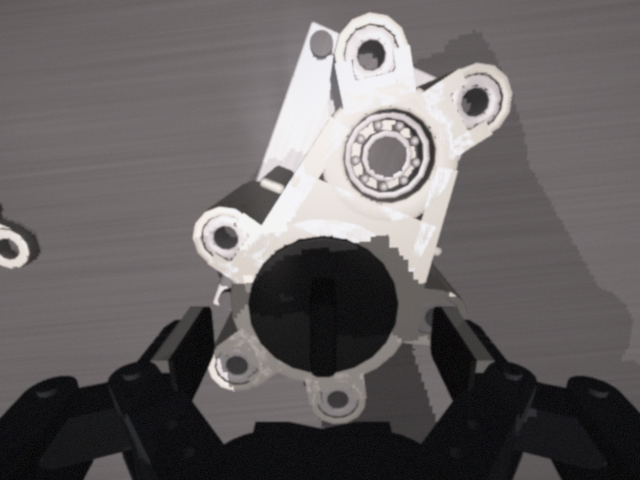

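The tab was centred at column 322 and the fingers stopped on it at 8.7 mm. Now the lift.

```bash
python3 -m jog '[{"travel":[0,0,-0.008],"rotation":[0,0,0]},{"travel":[0,0,-0.012],"rotation":[0,0,0]},{"travel":[0,0,-0.02],"rotation":[0,0,0]},{"travel":[0,0,-0.025],"rotation":[0,0,0]},{"travel":[0,0,-0.02],"rotation":[0,0,0]},{"travel":[0,0,0],"rotation":[0,0,0]}]'; python3 - <<'E'
from h import *
from workcell import robot,get_image,camera_info
s=robot.observe();print(s['ee_pos'],s['ee_rot'],s['wrist_force'])
plan(s,[519,-328,181],-.1)
cv2.imwrite('pics/w5.png',get_image('wrist'))
E
```

```text
t: 4.57
ee_pos: [483.6, 6.0, 185.5]
ee_rot: [-3.14, -0.007, -0.1]
wrist_force: [0.7, 0.7, -0.0]
width: 8.8
[483.58295873   6.04727064 185.45448978] [-3.1404642  -0.00670815 -0.10030518] [ 0.69073084  0.71604467 -0.04272868]
rot(rad, tool) [-0.0011 -0.0067 -0.0003] min rows 1.0
travel after rot (m) [0.0686 0.3288 0.0045] before rot [0.0687 0.3288 0.0045] min rows 9.0
```

View pics/w5.png

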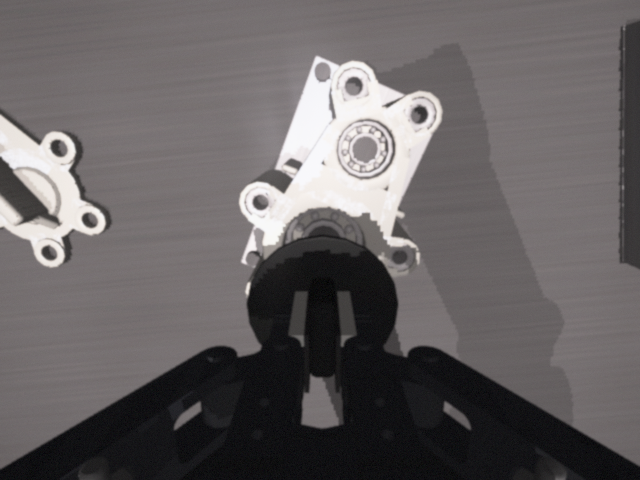

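The plug came out: it is in the fingers, clear of the case. Next I'll carry it to the tray.

```bash
python3 -m jog '[{"travel":[0.004,0.02,0],"rotation":[0,0,0]},{"travel":[0.0075,0.036,0],"rotation":[0,0,0]},{"travel":[0.0075,0.036,0],"rotation":[0,0,0]},{"travel":[0.0075,0.036,0],"rotation":[0,0,0]},{"travel":[0.0075,0.036,0],"rotation":[0,0,0]},{"travel":[0.0075,0.036,0],"rotation":[0,0,0]},{"travel":[0.0075,0.036,0],"rotation":[0,0,0]},{"travel":[0.0075,0.036,0],"rotation":[0,0,0]},{"travel":[0.0075,0.036,0],"rotation":[0,0,0]},{"travel":[0.0045,0.02,0],"rotation":[0,0,0]}]'
python3 -m jog '[{"travel":[0,0,0.02],"rotation":[0,0,0]},{"travel":[0,0,0.03],"rotation":[0,0,0]},{"travel":[0,0,0.03],"rotation":[0,0,0]},{"travel":[0,0,0.02],"rotation":[0,0,0]},{"travel":[0,0,0],"rotation":[0,0,0]},{"travel":[0,0,0],"rotation":[0,0,0]},{"travel":[0,0,0],"rotation":[0,0,0]}]'; python3 - <<'E'
from h import *
from workcell import robot,get_image,camera_info
s=robot.observe();print(s['ee_pos'],s['ee_rot'],s['wrist_force'],s['width'])
plan(s,[519,-328,24],-.1)
cv2.imwrite('pics/w6.png',get_image('wrist'))
cv2.imwrite('pics/s6.png',cv2.resize(get_image('scene')[110:250,150:300],None,fx=4,fy=4,interpolation=cv2.INTER_CUBIC))
E
```

```text
t: 5.45
ee_pos: [514.9, -332.3, 180.1]
ee_rot: [3.14, 0.002, -0.104]
wrist_force: [-0.1, -1.0, -0.1]
width: 9.0
t: 6.03
ee_pos: [517.0, -327.7, 82.1]
ee_rot: [3.141, -0.001, -0.1]
wrist_force: [-0.1, 0.2, -0.0]
width: 9.1
[ 517.02515956 -327.73807818   82.11259012] [ 3.14126615e+00 -8.12626551e-04 -1.00198061e-01] [-0.12031516  0.1949602  -0.01191418] 9.052368900108197
rot(rad, tool) [ 0.0003 -0.0008 -0.0002] min rows 1.0
travel after rot (m) [0.002  0.0001 0.0581] before rot [0.0019 0.     0.0581] min rows 2.0
```

View pics/w6.png

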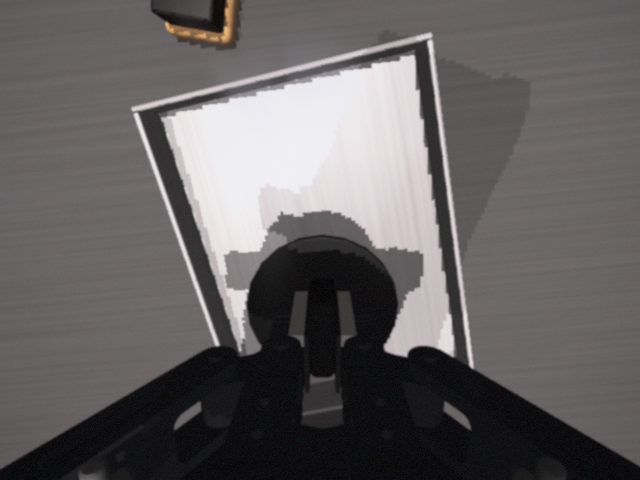

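View pics/s6.png

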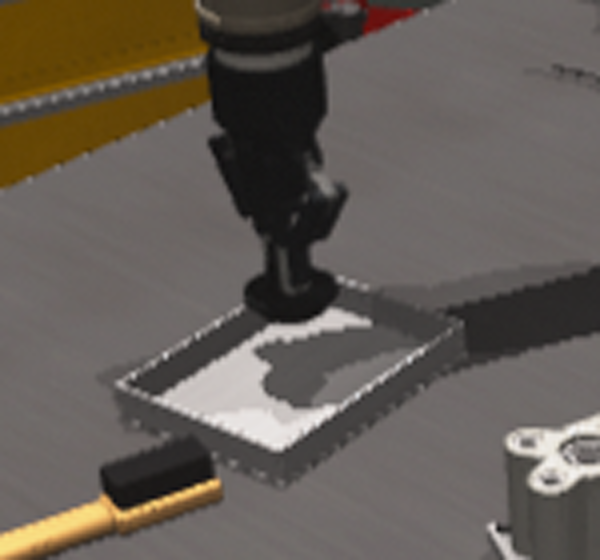

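The plug hangs centred over the tray. I'll lower it gently until it touches.

```bash
python3 -m jog '[{"travel":[0,0,0.02],"rotation":[0,0,0]},{"travel":[0,0,0.02],"rotation":[0,0,0]},{"travel":[0,0,0.01],"rotation":[0,0,0]},{"travel":[0,0,0.007],"rotation":[0,0,0]},{"travel":[0,0,0.002],"rotation":[0,0,0]},{"travel":[0,0,0],"rotation":[0,0,0]},{"travel":[0,0,0],"rotation":[0,0,0]},{"travel":[0,0,0],"rotation":[0,0,0]}]'
```

```text
t: 6.8
ee_pos: [517.2, -327.9, 23.3]
ee_rot: [3.141, -0.002, -0.1]
wrist_force: [-0.2, -0.0, -1.1]
width: 8.6
```

```bash
python3 -m jog '[{"travel":[0,0,0.001],"rotation":[0,0,0]},{"travel":[0,0,0.001],"rotation":[0,0,0]},{"travel":[0,0,0],"rotation":[0,0,0]}]'
python3 -m jog '[{"travel":[0,0,0],"rotation":[0,0,0]},{"travel":[0,0,0],"rotation":[0,0,0]},{"travel":[0,0,0],"rotation":[0,0,0]},{"travel":[0,0,0],"rotation":[0,0,0]},{"travel":[0,0,0],"rotation":[0,0,0]},{"travel":[0,0,0],"rotation":[0,0,0]}]' 0.05
python3 - <<'E'
from h import *
from workcell import robot,get_image,camera_info
cv2.imwrite('pics/w7.png',get_image('wrist'))
E
```

```text
t: 7.05
ee_pos: [517.1, -327.8, 21.5]
ee_rot: [3.141, -0.001, -0.1]
wrist_force: [-2.5, 0.6, 7.3]
width: 8.9
t: 7.55
ee_pos: [516.5, -327.5, 20.2]
ee_rot: [-3.142, 0.0, -0.1]
wrist_force: [-1.7, -0.8, -0.4]
width: 50.0
```

View pics/w7.png

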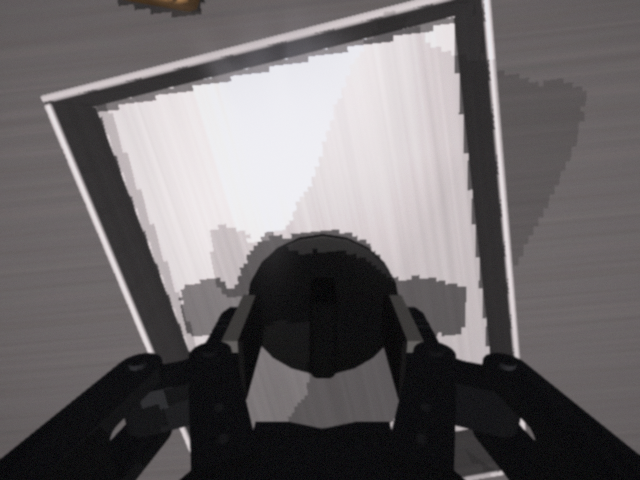

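The plug stands in the tray with the fingers clear of it. Next I'll go straight up, then over to the cover.

```bash
python3 -m jog '[{"travel":[0,0,-0.02],"rotation":[0,0,0]},{"travel":[0,0,-0.03],"rotation":[0,0,0]},{"travel":[0,0,-0.04],"rotation":[0,0,0]},{"travel":[0,0,-0.04],"rotation":[0,0,0]},{"travel":[0,0,-0.04],"rotation":[0,0,0]},{"travel":[0,0,-0.04],"rotation":[0,0,0]},{"travel":[0,0,0],"rotation":[0,0,0]},{"travel":[0,0,0],"rotation":[0,0,0]}]' 0.085; python3 - <<'E'
from h import *
from workcell import robot,get_image,camera_info
s=robot.observe();print(s['ee_pos'],s['ee_rot'],s['joints'])
plan(s,[500,220,230],.53)
cv2.imwrite('pics/s8.png',cv2.resize(get_image('scene')[110:250,150:300],None,fx=4,fy=4,interpolation=cv2.INTER_CUBIC))
E
```

```text
t: 8.27
ee_pos: [518.0, -328.3, 233.4]
ee_rot: [3.139, -0.006, -0.1]
wrist_force: [-0.2, -0.7, -0.5]
width: 85.1
[ 517.97528811 -328.28681628  233.35593805] [ 3.13926357 -0.00555621 -0.10036198] [ 0.53248518  0.37359986 -0.09022583  1.70749749  0.03812448  1.05616895
 -1.24128522]
rot(rad, tool) [ 0.004  -0.0046 -0.6304] min rows 6.0
travel after rot (m) [ 0.2617 -0.4822  0.0034] before rot [-0.0728 -0.5437  0.0017] min rows 14.0
```

View pics/s8.png

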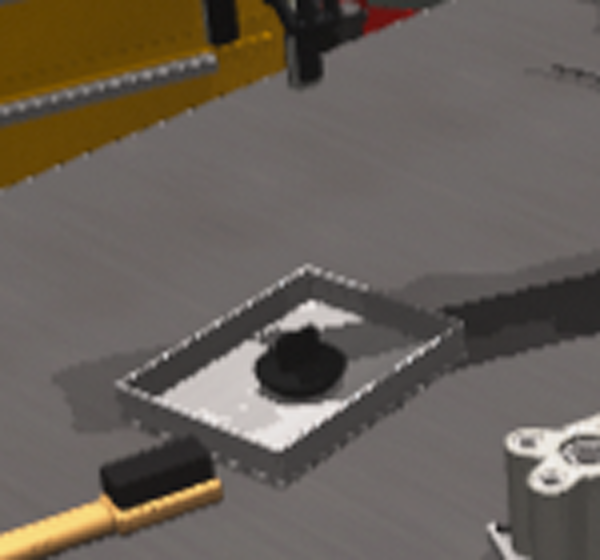

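The plug stands upright mid-tray. Next I'll move to a viewing pose behind the cover.

```bash
python3 -m jog '[{"travel":[-0.0052,-0.039,0],"rotation":[0,0,0]},{"travel":[-0.0052,-0.039,0],"rotation":[0,0,0]},{"travel":[-0.0052,-0.039,0],"rotation":[0,0,0]},{"travel":[-0.0052,-0.039,0],"rotation":[0,0,0]},{"travel":[-0.0052,-0.039,0],"rotation":[0,0,0]},{"travel":[-0.0052,-0.039,0],"rotation":[0,0,0]},{"travel":[-0.0052,-0.039,0],"rotation":[0,0,0]},{"travel":[-0.0052,-0.039,0],"rotation":[0,0,0]},{"travel":[-0.0052,-0.039,0],"rotation":[0,0,0]},{"travel":[-0.0052,-0.039,0],"rotation":[0,0,0]}]'
python3 -m jog '[{"travel":[-0.0052,-0.039,0],"rotation":[0,0,0]},{"travel":[-0.0052,-0.039,0],"rotation":[0,0,0]},{"travel":[-0.0052,-0.039,0],"rotation":[0,0,0]},{"travel":[-0.0052,-0.039,0],"rotation":[0,0,-0.105]},{"travel":[0,0,0],"rotation":[0,0,-0.105]},{"travel":[0,0,0],"rotation":[0,0,-0.105]},{"travel":[0,0,0],"rotation":[0,0,-0.105]},{"travel":[0,0,0],"rotation":[0,0,-0.105]},{"travel":[0,0,0],"rotation":[0,0,-0.105]},{"travel":[0,0,0],"rotation":[0,0,0]}]'
python3 -m jog '[{"travel":[0,0,0],"rotation":[0,0,0]},{"travel":[0,0,0],"rotation":[0,0,0]},{"travel":[0,0,0],"rotation":[0,0,0]},{"travel":[0,0,0],"rotation":[0,0,0]}]'
python3 - <<'E'
from h import *
from workcell import robot,get_image,camera_info
s=robot.observe();print(s['ee_pos'],s['ee_rot'],s['joints'])
import pickle;pickle.dump(camera_info('wrist'),open('w9.pkl','wb'))
cv2.imwrite('pics/w9.png',get_image('wrist'))
plan(s,[551.5,268.9,60],.53)
E
```

```text
t: 9.15
ee_pos: [502.1, 67.2, 228.4]
ee_rot: [3.141, 0.003, -0.1]
wrist_force: [1.2, 0.5, 0.2]
width: 85.2
t: 9.98
ee_pos: [497.6, 222.5, 228.1]
ee_rot: [-3.141, 0.004, 0.534]
wrist_force: [-0.0, -0.6, 0.7]
width: 84.7
t: 10.32
ee_pos: [498.6, 223.0, 230.0]
ee_rot: [-3.142, 0.0, 0.528]
wrist_force: [-0.2, -0.6, -0.3]
width: 85.0
[498.56663135 223.0184564  230.04372314] [-3.14156145e+00  4.12622838e-04  5.28489410e-01] [-0.12862336  0.30906069 -0.49329827  1.83968193  0.16828282  1.03445039
 -1.73091353]
rot(rad, tool) [-0.      0.0004 -0.0015] min rows 1.0
travel after rot (m) [ 0.0689 -0.0128  0.17  ] before rot [ 0.0689 -0.0129  0.17  ] min rows 5.0
```

View pics/w9.png

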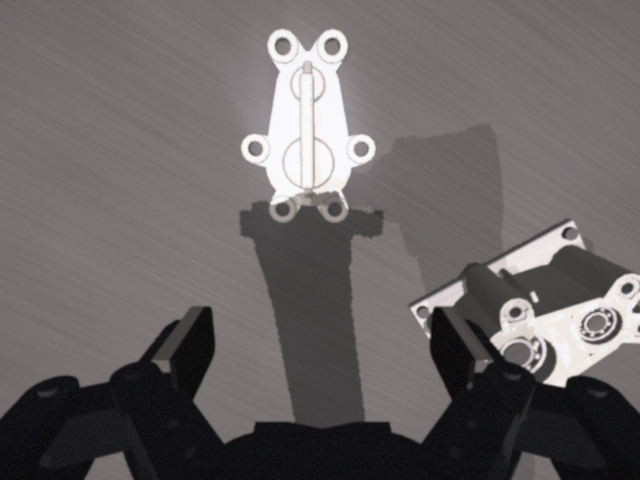

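The cover lies upright in the wrist image, with holes at (283,46), (333,46), (361,149), (334,210), (283,210) and (256,149). The rib is at column ~308.

```bash
python3 - <<'E'
from m1 import *
import pickle
np.set_printoptions(precision=2,suppress=True)
W=cam(pickle.load(open('w9.pkl','rb')))
uv=[(283,46),(333,46),(361,149),(334,210),(283,210),(256,149)]
L=[(73,22),(73,-22),(-15,-50),(-73,-26),(-73,26),(-15,50)]
print(fit([(W,A(L,9),uv)],[551,269,.53]))
print('rib',[ray(W,p,43) for p in((307,70),(308,192))])
print(proj(W,T([551.5,269,.53],A(L,9))))
E
```

```text
(array([551.84, 269.49,   0.52]), array([-0.2 , -0.02, -0.  ,  0.27,  0.31,  0.62,  1.01, -0.4 , -0.43,
       -0.65, -0.41,  0.07]))
rib [array([594.7 , 293.86,  43.  ]), array([508.96, 244.11,  43.  ])]
[[282.57  46.85]
 [332.75  46.78]
 [361.67 149.86]
 [335.73 209.97]
 [283.32 210.06]
 [256.   150.02]]
```

```bash
python3 -m jog '[{"travel":[0.014,-0.0026,0.034],"rotation":[0,0,0]},{"travel":[0.014,-0.0026,0.034],"rotation":[0,0,0]},{"travel":[0.014,-0.0026,0.034],"rotation":[0,0,0]},{"travel":[0.0135,-0.0026,0.034],"rotation":[0,0,0]},{"travel":[0.0135,-0.0026,0.034],"rotation":[0,0,0]},{"travel":[0,0,0],"rotation":[0,0,0]},{"travel":[0,0,0],"rotation":[0,0,0]},{"travel":[0,0,0],"rotation":[0,0,0]}]'
python3 - <<'E'
from h import *
from workcell import robot,get_image,camera_info
s=robot.observe();print(s['ee_pos'],s['ee_rot'],s['joints'])
cv2.imwrite('pics/w10.png',get_image('wrist'))
plan(s,[551.8,269.2,14],.525)
E
```

```text
t: 11.03
ee_pos: [552.0, 269.4, 61.6]
ee_rot: [3.142, -0.001, 0.53]
wrist_force: [0.0, 0.9, 0.5]
width: 85.1
[551.97384768 269.37139116  61.62536553] [ 3.14151780e+00 -1.10001214e-03  5.29524211e-01] [-0.2494907   0.6134197  -0.41311743  1.81196106  0.33360616  0.78413894
 -1.87527382]
rot(rad, tool) [ 0.0001 -0.0011  0.0045] min rows 1.0
travel after rot (m) [-0.0002  0.0001  0.0476] before rot [-0.0003  0.0001  0.0476] min rows 2.0
```

View pics/w10.png

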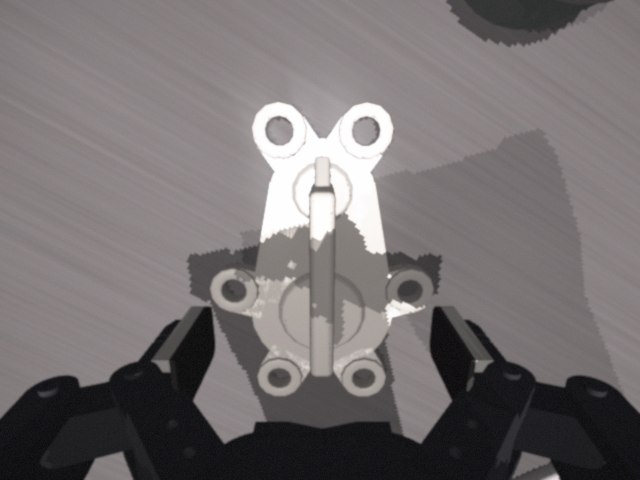

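The rib is centred at column 322 and vertical between the jaws, so I'll descend and grip.

```bash
python3 -m jog '[{"travel":[0,0,0.016],"rotation":[0,0,0.004]},{"travel":[0,0,0.018],"rotation":[0,0,0]},{"travel":[0,0,0.0135],"rotation":[0,0,0]},{"travel":[0,0,0],"rotation":[0,0,0]},{"travel":[0,0,0],"rotation":[0,0,0]},{"travel":[0,0,0],"rotation":[0,0,0]}]'
python3 -m jog '[{"travel":[0,0,0],"rotation":[0,0,0]},{"travel":[0,0,0],"rotation":[0,0,0]},{"travel":[0,0,0],"rotation":[0,0,0]},{"travel":[0,0,0],"rotation":[0,0,0]},{"travel":[0,0,0],"rotation":[0,0,0]},{"travel":[0,0,0],"rotation":[0,0,0]},{"travel":[0,0,0],"rotation":[0,0,0]},{"travel":[0,0,0],"rotation":[0,0,0]},{"travel":[0,0,0],"rotation":[0,0,0]}]' 0
```

```text
t: 11.58
ee_pos: [552.5, 269.5, 14.3]
ee_rot: [3.141, -0.002, 0.526]
wrist_force: [-0.3, 0.2, -0.4]
width: 85.0
t: 12.33
ee_pos: [551.8, 269.3, 13.0]
ee_rot: [-3.142, -0.0, 0.526]
wrist_force: [-0.2, 0.7, 2.3]
width: 11.3
```

```bash
python3 -m jog '[{"travel":[0,0,-0.006],"rotation":[0,0,0]},{"travel":[0,0,-0.012],"rotation":[0,0,0]},{"travel":[0,0,-0.02],"rotation":[0,0,0]},{"travel":[0,0,-0.025],"rotation":[0,0,0]},{"travel":[0,0,-0.025],"rotation":[0,0,0]},{"travel":[0,0,-0.025],"rotation":[0,0,0]},{"travel":[0,0,-0.025],"rotation":[0,0,0]},{"travel":[0,0,-0.025],"rotation":[0,0,0]},{"travel":[0,0,-0.015],"rotation":[0,0,0]},{"travel":[0,0,0],"rotation":[0,0,0]}]'
python3 -m jog '[{"travel":[0,0,0],"rotation":[0,0,0]},{"travel":[0,0,0],"rotation":[0,0,0]},{"travel":[0,0,0],"rotation":[0,0,0]}]'
python3 - <<'E'
from h import *
from workcell import robot,get_image,camera_info
s=robot.observe();print(s['ee_pos'],s['ee_rot'],s['joints'],s['torque'])
cv2.imwrite('pics/w11.png',get_image('wrist'))
cv2.imwrite('pics/s11.png',cv2.resize(get_image('scene')[180:320,280:440],None,fx=4,fy=4,interpolation=cv2.INTER_CUBIC))
plan(s,[505.3,-7.8,205],-.485)
E
```

```text
t: 13.17
ee_pos: [553.3, 270.3, 195.3]
ee_rot: [3.141, -0.007, 0.526]
wrist_force: [1.2, 1.6, -2.8]
width: 11.0
t: 13.42
ee_pos: [550.6, 268.3, 189.0]
ee_rot: [3.142, 0.003, 0.526]
wrist_force: [0.1, -0.5, -3.0]
width: 10.8
[550.62508873 268.33537505 189.03508568] [3.14157125 0.0032889  0.5258654 ] [-0.20334861  0.46019724 -0.46835364  1.72526267  0.23771805  1.0160784
 -1.80144886] [ 0.00124188 -0.01567193 -0.01584731]
rot(rad, tool) [0.0017 0.003  1.0109] min rows 9.0
travel after rot (m) [ 0.0886  0.2654 -0.016 ] before rot [-0.1779  0.2161 -0.0154] min rows 7.0
```

View pics/w11.png

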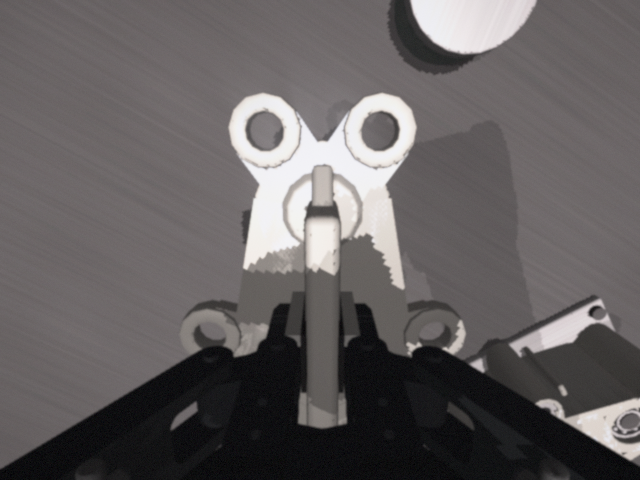

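View pics/s11.png

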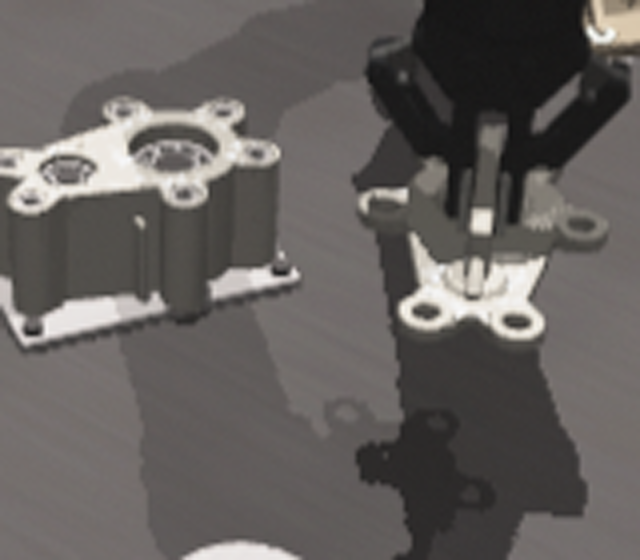

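The cover hangs level in the grip and the bore is open. Next I'll turn it and carry it over the case, well above it.

```bash
python3 -m jog '[{"travel":[0,0,-0.003],"rotation":[0,0,0.06]},{"travel":[0,0,-0.003],"rotation":[0,0,0.11]},{"travel":[0,0,-0.003],"rotation":[0,0,0.11]},{"travel":[0,0,-0.003],"rotation":[0,0,0.11]},{"travel":[0,0,0],"rotation":[0,0,0.11]},{"travel":[0,0,0],"rotation":[0,0,0.11]},{"travel":[0,0,0],"rotation":[0,0,0.11]},{"travel":[0,0,0],"rotation":[0,0,0.11]},{"travel":[0,0,0],"rotation":[0,0,0.11]},{"travel":[0,0,0],"rotation":[0,0,0.07]}]'
python3 -m jog '[{"travel":[0,0,0],"rotation":[0,0,0]},{"travel":[0,0,0],"rotation":[0,0,0]},{"travel":[0,0,0],"rotation":[0,0,0]}]'
python3 - <<'E'
from h import *
from workcell import robot,get_image,camera_info
s=robot.observe();print(s['ee_pos'],s['ee_rot'],s['joints'],s['torque'])
plan(s,[505.3,-7.8,200],-.485)
# fresh case views
cv2.imwrite('pics/scene12.png',get_image('scene'));cv2.imwrite('pics/side12.png',get_image('side'))
E
```

```text
t: 14.35
ee_pos: [551.2, 269.1, 201.8]
ee_rot: [3.14, 0.001, -0.489]
wrist_force: [-0.2, 0.4, -3.3]
width: 10.8
t: 14.6
ee_pos: [551.4, 269.1, 202.3]
ee_rot: [3.141, 0.001, -0.482]
wrist_force: [0.1, 0.4, -3.5]
width: 11.2
[551.41405078 269.14871412 202.26262491] [ 3.14086544e+00  5.44942046e-04 -4.81735274e-01] [-0.35728014  0.41944395 -0.26096447  1.72332507  0.12378689  1.01583692
 -2.71460639] [-0.00907179 -0.00171994 -0.033315  ]
rot(rad, tool) [0.0007 0.0005 0.0033] min rows 1.0
travel after rot (m) [0.0883 0.2665 0.0023] before rot [0.0875 0.2668 0.0024] min rows 7.0
```

```bash
python3 -m jog '[{"travel":[0.005,0.015,0],"rotation":[0,0,0]},{"travel":[0.011,0.0335,0],"rotation":[0,0,0]},{"travel":[0.011,0.0335,0],"rotation":[0,0,0]},{"travel":[0.011,0.0335,0],"rotation":[0,0,0]},{"travel":[0.011,0.0335,0],"rotation":[0,0,0]},{"travel":[0.011,0.0335,0],"rotation":[0,0,0]},{"travel":[0.011,0.0335,0],"rotation":[0,0,0]},{"travel":[0.011,0.0335,0],"rotation":[0,0,0]},{"travel":[0.006,0.0175,0],"rotation":[0,0,0]},{"travel":[0,0,0],"rotation":[0,0,0]}]'
python3 -m jog '[{"travel":[0,0,0],"rotation":[0,0,0]},{"travel":[0,0,0],"rotation":[0,0,0]},{"travel":[0,0,0],"rotation":[0,0,0]},{"travel":[0,0,0],"rotation":[0,0,0]}]'
python3 - <<'E'
from h import *
from workcell import robot,get_image,camera_info
s=robot.observe();print(s['ee_pos'],s['ee_rot'],s['joints'],s['torque'])
plan(s,[505.3,-7.8,150],-.485)
a=get_image('scene');b=get_image('side')
cv2.imwrite('pics/scene13.png',a);cv2.imwrite('pics/side13.png',b);cv2.imwrite('pics/w13.png',get_image('wrist'))
def crop(im,x,y,w,h,k,n):cv2.imwrite(n,cv2.resize(im[y:y+h,x:x+w],None,fx=k,fy=k,interpolation=cv2.INTER_CUBIC))
crop(a,250,150,120,120,5,'pics/s13.png');crop(b,280,150,120,120,5,'pics/d13.png')
E
```

```text
t: 15.53
ee_pos: [503.9, -14.7, 202.8]
ee_rot: [3.139, -0.001, -0.492]
wrist_force: [0.2, -0.3, -4.5]
width: 11.3
t: 15.87
ee_pos: [505.4, -6.9, 202.8]
ee_rot: [-3.141, 0.0, -0.482]
wrist_force: [-1.3, -0.7, -4.0]
width: 11.2
[505.41459426  -6.87007206 202.83409702] [-3.14114916e+00  6.63274957e-05 -4.81902385e-01] [ 0.04216717  0.2395437  -0.17602024  1.97561688  0.0513349   0.93042802
 -2.21230586] [-0.01098686  0.03475371 -0.01555955]
rot(rad, tool) [-0.0004  0.0001  0.0031] min rows 1.0
travel after rot (m) [0.0003 0.0009 0.0528] before rot [0.0003 0.0009 0.0528] min rows 2.0
```

View pics/s13.png

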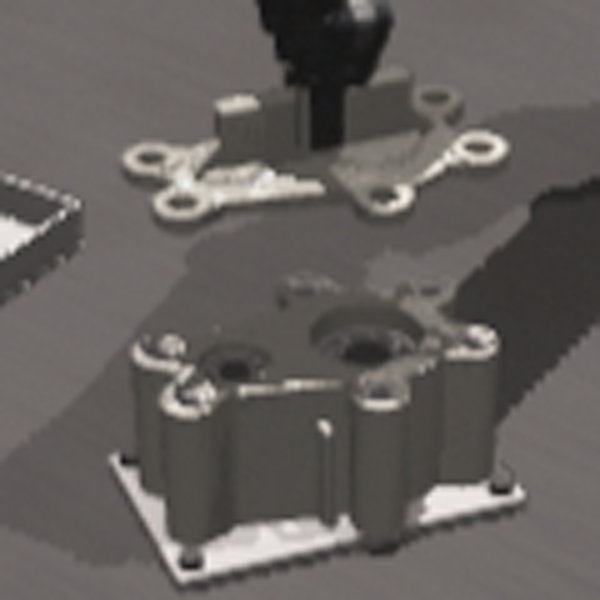

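View pics/d13.png

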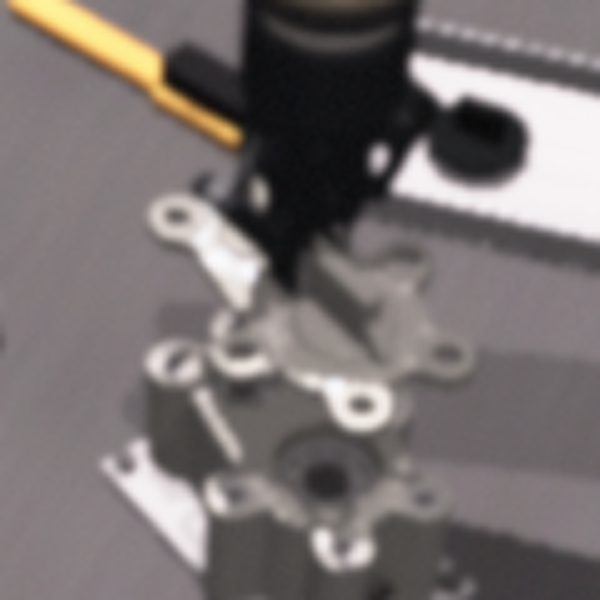

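View pics/w13.png

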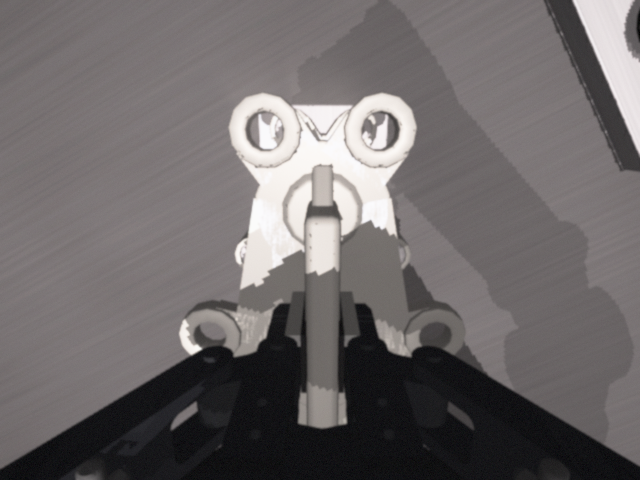

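Everything is arranged correctly: the cover is over the case and turned to match. I'll descend to about 20 mm clearance and compare.

```bash
python3 -m jog '[{"travel":[0,0,0.01],"rotation":[0,0,0]},{"travel":[0,0,0.015],"rotation":[0,0,0]},{"travel":[0,0,0.015],"rotation":[0,0,0]},{"travel":[0,0,0.015],"rotation":[0,0,0]},{"travel":[0,0,0.012],"rotation":[0,0,0]},{"travel":[0,0,0.008],"rotation":[0,0,0]},{"travel":[0,0,0.004],"rotation":[0,0,0]},{"travel":[0,0,0],"rotation":[0,0,0]},{"travel":[0,0,0],"rotation":[0,0,0]},{"travel":[0,0,0],"rotation":[0,0,0]}]'
python3 - <<'E'
from h import *
from workcell import robot,get_image,camera_info
import pickle
s=robot.observe();print(s['ee_pos'],s['ee_rot'],s['joints'],s['torque'])
pickle.dump(camera_info('wrist'),open('w14.pkl','wb'))
w=get_image('wrist');a=get_image('scene');b=get_image('side')
cv2.imwrite('pics/scene14.png',a);cv2.imwrite('pics/side14.png',b);cv2.imwrite('pics/w14.png',w)
def crop(im,x,y,w,h,k,n):cv2.imwrite(n,cv2.resize(im[y:y+h,x:x+w],None,fx=k,fy=k,interpolation=cv2.INTER_CUBIC))
crop(a,260,180,100,75,8,'pics/s14.png');crop(b,290,180,100,75,8,'pics/d14.png');crop(w,170,80,300,220,2.6,'pics/w14b.png')
print(robot.observe()['ee_pos'])
E
```

```text
t: 16.85
ee_pos: [505.9, -8.1, 124.4]
ee_rot: [-3.141, -0.001, -0.484]
wrist_force: [-0.3, -0.5, -3.7]
width: 11.3
[505.86330352  -8.06894392 124.40484372] [-3.14094933e+00 -1.09725766e-03 -4.84181810e-01] [ 0.03255189  0.34595682 -0.16770435  2.04511985  0.08279811  0.75544126
 -2.24063075] [-0.04503017 -0.03008748 -0.03130523]
[505.73330558  -8.09158841 124.44182713]
```

View pics/s14.png

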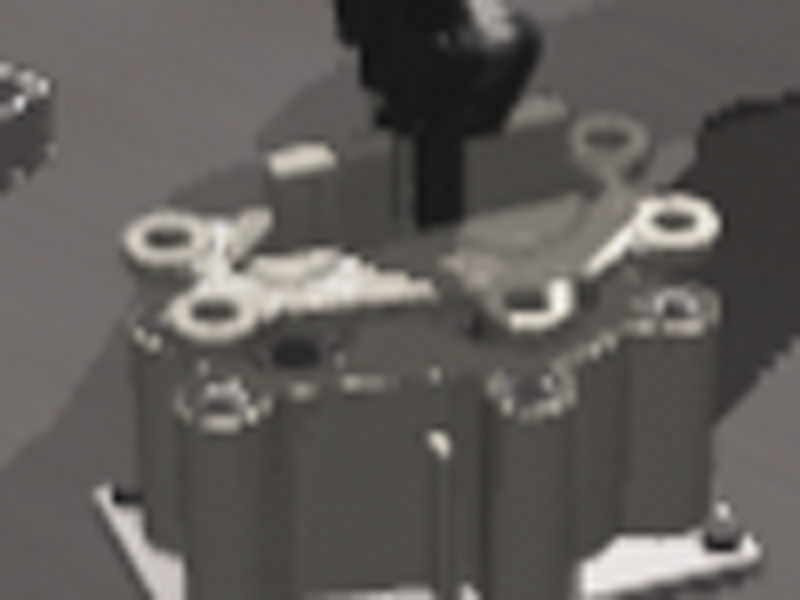

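View pics/d14.png

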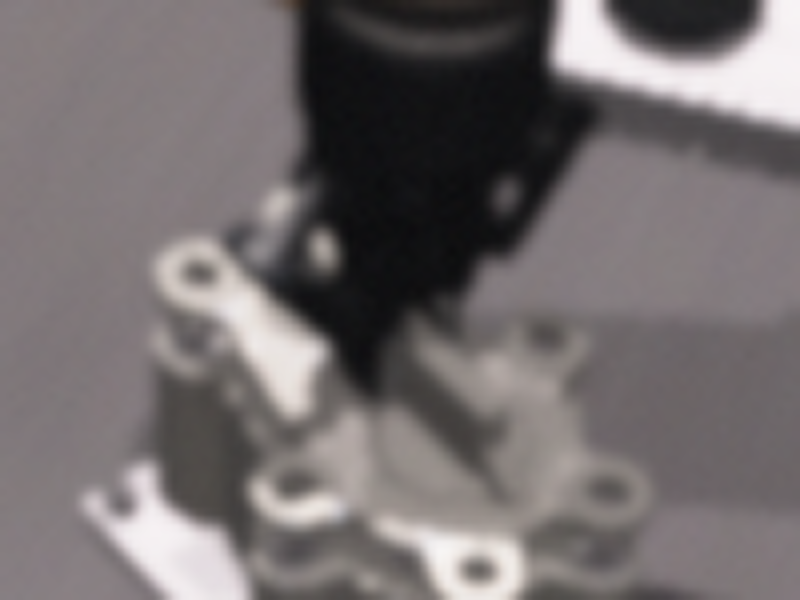

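View pics/w14b.png

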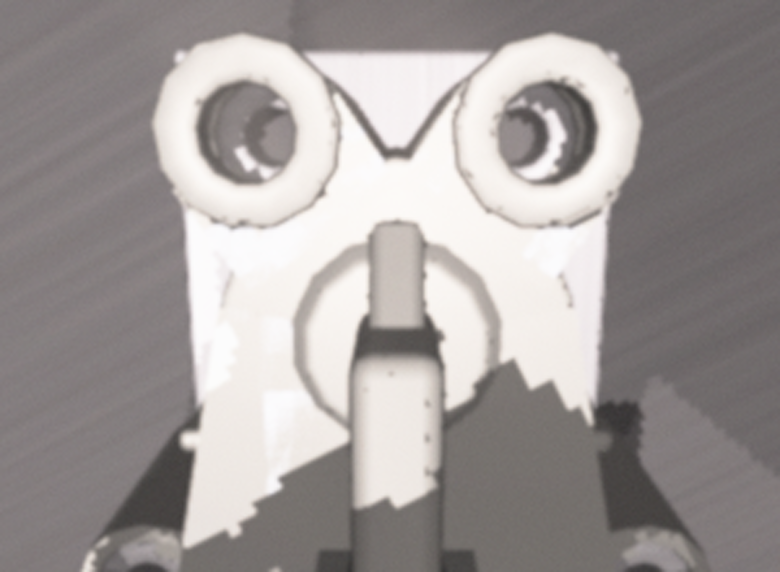

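```bash
python3 - <<'E'
from m1 import *
import pickle
np.set_printoptions(precision=2,suppress=True)
W=cam(pickle.load(open('w14.pkl','rb')))
z=124.4-13+9.5
s=un([(171,238),(213,311),(527,303),(676,220),(607,137)],260,180,8); Ls=[(73,-22),(73,22),(-15,50),(-73,26),(-73,-26)]
d=un([(202,270),(548,338),(610,489),(481,569),(293,480)],290,180,8); Ld=[(73,22),(-15,-50),(-73,-26),(-73,26),(-15,50)]
p,r=fit([(S,A(Ls,z),s)],[505,-8,-.48]);print('S cover',p,r)
p,r=fit([(D,A(Ld,z),d)],[505,-8,-.48]);print('D cover',p,r)
print('S case',fit([(S,A(LC,90),cs)],[505,-8,-.48])[0],'D case',fit([(D,A(LC,90),cd)],[505,-8,-.48])[0])
co=un([(247,130),(548,130)],170,80,2.6); ca=un([(272,137),(519,137)],170,80,2.6)
a=np.array([ray(W,q,z+.5) for q in co]);b=np.array([ray(W,q,90) for q in ca])
print('W cover',a,np.linalg.norm(a[0]-a[1]));print('W case',b,np.linalg.norm(b[0]-b[1]));print('err',a-b)
print(T([505.8,-8.1,-.484],[(73,22,0),(73,-22,0)]))
E
```

```text
S cover [503.81 -10.03  -0.49] [-0.24 -0.13  0.37  0.04  0.03 -0.35 -0.23  0.22  0.07  0.27]
D cover [506.6   -9.74  -0.49] [-0.03  0.01 -0.    0.13 -0.18 -0.04 -0.4  -0.3   0.73  0.23]
S case [503.83  -9.38  -0.49] D case [505.58  -6.84  -0.48]
W cover [[580.84 -22.91 121.4 ]
 [560.84 -60.96 121.4 ]] 42.99012295968413
W case [[579.81 -21.97  90.  ]
 [559.78 -60.07  90.  ]] 43.0395090062093
err [[ 1.03 -0.94 31.4 ]
 [ 1.05 -0.9  31.4 ]]
[[580.65 -22.6    0.  ]
 [560.18 -61.54   0.  ]]
```

The three cameras agree on a cover offset of about (+0.8, −1.2) mm and under 0.01 rad of turn. I'll correct that and go down 6 mm to the working height.

```bash
python3 -m jog '[{"travel":[-0.0012,-0.0006,0.002],"rotation":[0,0,0]},{"travel":[0,0,0.002],"rotation":[0,0,0]},{"travel":[0,0,0.002],"rotation":[0,0,0]},{"travel":[0,0,0],"rotation":[0,0,0]},{"travel":[0,0,0],"rotation":[0,0,0]},{"travel":[0,0,0],"rotation":[0,0,0]},{"travel":[0,0,0],"rotation":[0,0,0]},{"travel":[0,0,0],"rotation":[0,0,0]},{"travel":[0,0,0],"rotation":[0,0,0]},{"travel":[0,0,0],"rotation":[0,0,0]}]'
python3 - <<'E'
from h import *
from workcell import robot,get_image,camera_info
import pickle
s=robot.observe();print(s['ee_pos'],s['ee_rot'],s['qd'].round(3))
pickle.dump(camera_info('wrist'),open('w15.pkl','wb'))
w=get_image('wrist');a=get_image('scene');b=get_image('side')
cv2.imwrite('pics/scene15.png',a);cv2.imwrite('pics/side15.png',b);cv2.imwrite('pics/w15.png',w)
def crop(im,x,y,w,h,k,n):cv2.imwrite(n,cv2.resize(im[y:y+h,x:x+w],None,fx=k,fy=k,interpolation=cv2.INTER_CUBIC))
crop(a,260,180,100,75,8,'pics/s15.png');crop(b,290,180,100,80,7.5,'pics/d15.png');crop(w,220,85,200,90,4,'pics/w15b.png')
s=robot.observe();print(s['ee_pos'],s['wrist_force'])
E
```

```text
t: 17.83
ee_pos: [504.5, -7.1, 117.8]
ee_rot: [-3.142, -0.0, -0.484]
wrist_force: [-0.6, 0.1, -3.5]
width: 10.9
[504.51280348  -7.05218548 117.8449018 ] [-3.14159159e+00 -9.14443878e-05 -4.84235025e-01] [ 0.001 -0.     0.    -0.001 -0.     0.002  0.001]
[504.48059827  -7.05425956 117.8120288 ] [-0.29397391 -0.03130827 -3.92034625]
```

View pics/s15.png

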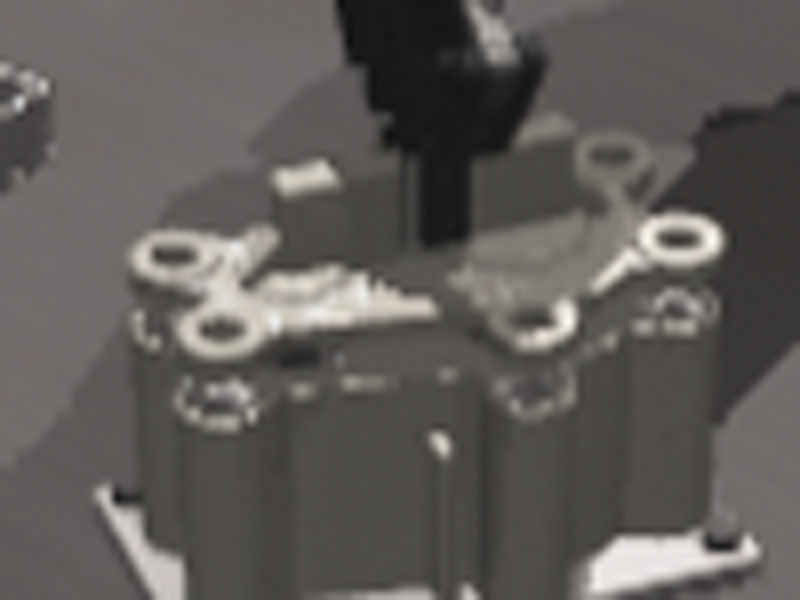

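View pics/d15.png

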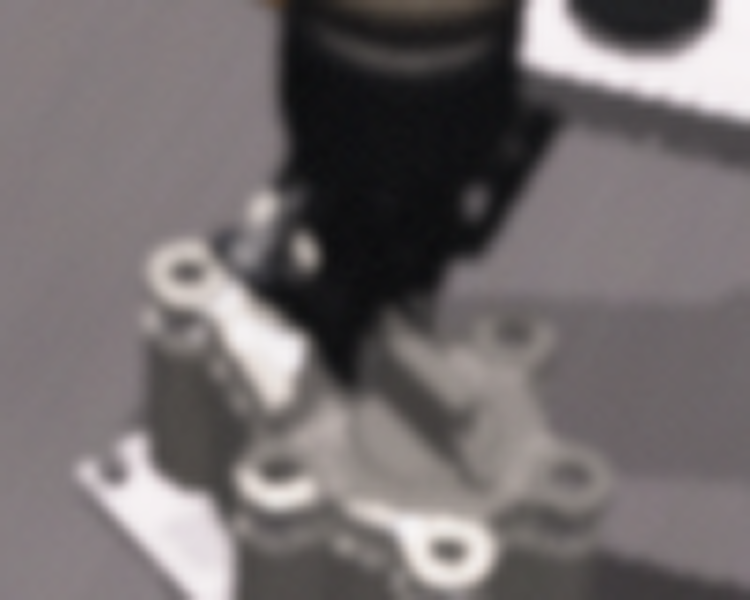

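View pics/w15b.png

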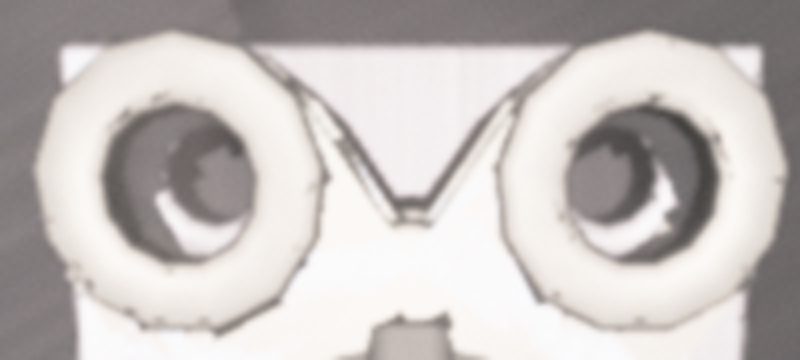

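```bash
python3 - <<'E'
from m1 import *
import pickle
np.set_printoptions(precision=2,suppress=True)
W=cam(pickle.load(open('w15.pkl','rb')))
z=117.8-13+9.5
s=un([(176,256),(221,329),(537,320),(681,239),(611,156)],260,180,8); Ls=[(73,-22),(73,22),(-15,50),(-73,26),(-73,-26)]
d=un([(188,271),(516,331),(576,475),(447,549),(280,466)],290,180,7.5); Ld=[(73,22),(-15,-50),(-73,-26),(-73,26),(-15,50)]
p1,r=fit([(S,A(Ls,z),s)],[505,-8,-.48]);print('S cover',p1,r)
p2,r=fit([(D,A(Ld,z),d)],[505,-8,-.48]);print('D cover',p2,r)
print(p1-fit([(S,A(LC,90),cs)],[505,-8,-.48])[0],p2-fit([(D,A(LC,90),cd)],[505,-8,-.48])[0])
co=un([(181,181),(642,180)],220,85,4); ca=un([(210,177),(612,177)],220,85,4)
a=np.array([ray(W,q,z+.5) for q in co]);b=np.array([ray(W,q,90) for q in ca])
print('W cover',a,np.linalg.norm(a[0]-a[1]));print('W case',b,np.linalg.norm(b[0]-b[1]));print('err',a-b)
E
```

```text
S cover [502.53  -8.64  -0.49] [ 0.02 -0.01  0.35  0.17 -0.36 -0.21 -0.17  0.03  0.16  0.07]
D cover [505.35  -8.62  -0.49] [ 0.31 -0.18 -0.26  0.36 -0.66 -0.15  0.29 -0.24  0.24  0.28]
[-1.3   0.74 -0.  ] [-0.23 -1.78 -0.  ]
W cover [[579.4  -21.95 114.8 ]
 [559.56 -59.85 114.8 ]] 42.78088722685616
W case [[579.83 -21.63  90.  ]
 [559.49 -60.3   90.  ]] 43.689684778299345
err [[-0.43 -0.31 24.8 ]
 [ 0.07  0.45 24.8 ]]
```

```bash
python3 - <<'E'
from m1 import *
np.set_printoptions(precision=2,suppress=True)
s=un([(176,256),(221,329),(537,320),(681,239),(611,156)],260,180,8); Ls=[(73,-22),(73,22),(-15,50),(-73,26),(-73,-26)]
d=un([(188,271),(516,331),(576,475),(447,549),(280,466)],290,180,7.5); Ld=[(73,22),(-15,-50),(-73,-26),(-73,26),(-15,50)]
bs=fit([(S,A(LC,90),cs)],[505,-8,-.48])[0];bd=fit([(D,A(LC,90),cd)],[505,-8,-.48])[0]
def f(q): # dx,dy,dyaw,z
    o=[]
    for c,b,L,uv in((S,bs,Ls,s),(D,bd,Ld,d)):
        o.append((proj(c,T(b+q[:3],A(L,q[3])))-np.array(uv)).ravel())
    return np.concatenate(o)
r=least_squares(f,[0,0,0,114]);print(r.x,'underside',r.x[3]-9.5,abs(r.fun).max(), np.sqrt(np.diag(np.linalg.inv(r.jac.T@r.jac)))*.25)
import cv2
cv2.imwrite('pics/s15t.png',cv2.resize(cv2.imread('pics/scene15.png')[150:350,100:400],None,fx=2.5,fy=2.5))
E
```

```text
[ -0.74   0.4    0.   115.37] underside 105.87054757035757 0.7446406655616897 [0.24 0.32 0.   0.35]
```

View pics/s15t.png

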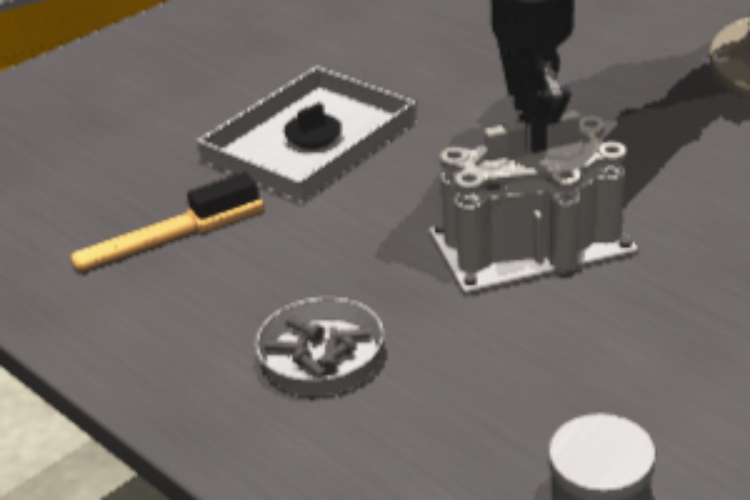

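The offset is under 1 mm and the clearance about 15–16 mm. The plug is in the tray and the bystanders look untouched. I'll let it settle briefly, then hand it in.

```bash
python3 -m jog '[{"travel":[0.0004,0,0],"rotation":[0,0,0]},{"travel":[0,0,0],"rotation":[0,0,0]},{"travel":[0,0,0],"rotation":[0,0,0]},{"travel":[0,0,0],"rotation":[0,0,0]},{"travel":[0,0,0],"rotation":[0,0,0]},{"travel":[0,0,0],"rotation":[0,0,0]}]'; python3 - <<'E'
from workcell import robot,workorder
s=robot.observe();print(s['ee_pos'],s['ee_rot'],s['qd'].round(4),s['width'])
print(workorder.finish_job())
E
```

```text
t: 18.48
ee_pos: [504.8, -7.2, 117.8]
ee_rot: [3.142, -0.0, -0.484]
wrist_force: [-0.3, -0.5, -3.7]
width: 11.0
[504.84102205  -7.22069764 117.80860994] [ 3.14159009e+00 -3.52554993e-05 -4.84183624e-01] [-0.0006  0.0011  0.0007 -0.0011 -0.0005 -0.0011  0.0002] 10.995912852741325
the job is handed in; nothing more can be done
None
```

The dust plug is standing in the middle of the parts tray, let go, and the cover is held level and still above the case, turned to match it. I handed the job in at about 18.5 s; no verdict was reported.

- **Hole alignment:** the last wrist view put the cover holes within about 0.5 mm of the threaded holes. The scene and side cameras together gave an offset of about (−0.7, +0.4) mm with no turn error. I then nudged the cover 0.4 mm along its length to reduce that, and did not measure it again by camera.
- **Where the cameras disagreed:** taken separately, the scene and side cameras gave offsets up to 2.5 mm apart, though each stayed under 2 mm, within the 3.5 mm allowed.
- **Height:** the cover's underside is about 15 to 16 mm above the top face. The arm's own reading gives 14.8 mm and the cameras give 15.9 mm.
- **Grip:** the fingers stand at 11 mm on the rib, with a steady load of about 3.7 N and the joints practically still.
- **Bystanders:** the dish, brush and tin looked unmoved in the last scene picture; I checked them by eye only.

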